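# Weigh the powder sampler and put it through its holder eye

### The arm

A 6-joint arm with a two-finger parallel gripper is mounted at the origin on the work surface. World frame = base frame: x ahead of the robot, y to its left, z up, the work surface at z = 0. Lengths are in m, angles in rad, forces in N, time in s.
With the tool pointing down it reaches from about 0.375 to 0.9 m from the base axis. Payload 3.1 kg.
Tool frame: the origin (TCP) lies on the centre line of the jaws, within the pads' length; the fingertips stand robot.tip_reach ahead of it and the grasp point (between the pads) is the TCP (robot.tip_reach is the distance from the TCP to the fingertips, in m); z points along the fingers, y is the direction in which the jaws open and shut (so a half turn about z gives the same grasp; the last joint's range is limited). The gripper opens to 87 mm and grips with 3 to 60 N. Pads are 19 mm wide; open, the fingers measure 117 mm over their backs; the gripper's body (75 mm by 190 mm) begins 51 mm behind the grasp point.
Start: joints at [1.091, 0.527, 1.433, -0, 1.181, -0.178], TCP at [0.186, 0.597, 0.242] pointing down, gripper open.
Joint ranges: [-3.08, 3.08], [-0.75, 2.2], [0.22, 2.44], [-1.43, 4.57], [0, 2.65], [-2.85, 2.85]. Speed limits (rad/s): [2.79, 2.79, 3.14, 3.14, 3.14, 3.14].

### API

Orientations are given as a unit quaternion [x, y, z, w].
In Python, from rig import telemetry, viewer, robot gives the robot as it stands. The module is installed in compiled form; this text tells all that it offers.
- The arm moves only by the tool step_arm, never from a script. Its argument "targets" is a list of rows, each an object of numbers: "dx", "dy", "dz": the shift along the tool's x, y, z in m; "rx", "ry", "rz": the turn, a rotation vector about the tool's x, y, z in degrees. In form: [{"dx": .., "dy": .., "dz": .., "rx": .., "ry": .., "rz": ..}, ...]. A call has exactly 5 rows; each row is the pose to reach, as a shift and turn from the pose measured when the call began, along the tool's axes at that moment; what a row does not reach only later rows make up. A row lasts 1/8 s, in which the tool goes at most 62.5 mm and 10.7 degrees, less where a joint would pass 70% of its speed; a pose out of reach is approached as far as the arm can. A call with a gripper value outside its range is refused whole. "gripper" is the opening, from 0 (shut) to 1 (fully open), set as the call begins (left out, the last holds). The fingers move at their own pace and stop on an object; "force" is the grip in N (left out, the last holds). Time passes only in rows, so rows that repeat a pose let the fingers close, or fill a call up. It gives the time, the measured TCP pose, the force and the opening at its end, in the units of the state.
- telemetry.get_obs(): the state, without advancing time (a new reading comes with each control period).
- viewer.camera(name): name is "scene" or "top" or "wrist"; returns a dict with "img" (480x640x3 uint8, blue, green, red), "depth" (480x640 float32, m along the optical axis (not along the pixel's ray), 0 where there is no reading), "K" (3x3 intrinsics, pixels), "R" (3x3) and "t" (3): a world point X has camera coordinates R X + t. Camera axes: x right, y down, z forward; pixel columns grow to the right and rows downward; lengths in m; the calibration is good to about 2 mm. A picture is of the moment at which its call begins.
- robot.hand_in(): hands the job in, once; it reports no verdict.
The state is a dict: "time": time; "q": joint angles; "joint_velocities": joint speeds; "joint_torque": joint torques, N m; "position": TCP position; "tool_rot": TCP orientation; "ft_force": force on the tool from outside, world axes, zero at the start; "moment": the same for the moment, N m; "grip_width": finger opening in m.
Only numpy, scipy, OpenCV 4.12 (cv2) and the standard library are available. Lean on these libraries where they do the work, as an engineer would, in place of code of your own. Each camera call takes 0.05 s, during which the arm holds its last target.

### The job

Weigh the powder sampler: with the pan empty press the balance's wake key (the long bar lying across the balance) and then its zero key (the round one), draw the sampler out of its dock, lay it flat on the pan, let go of it, and press the record key (the small square one). Then take the sampler by its handle and put its shank through the eye of the holder until the handle is fully home against the plate and rests on the ledge. Press the keys one at a time and never the fourth key, and leave the other things on the bench where they stand.

Things in the scene. Friction and masses are not known exactly. Their poses are not given: they have to be found in the camera images.
- balance: white bench balance, fixed, 270 (x) x 220 (y) mm; origin under its centre on the bench, +x to its back, away from the robot (yaw within 0.15 rad). Low front panel, top 38 mm over the bench, with four white keys in a row across it (x = -100 mm, pitch 48 mm, in any order, each on a thin black square). Behind a dark display strip the body steps up to 58 mm and carries the pan
- pan: the balance's rectangular steel weighing pan, 150 (x) x 205 (y) mm, fixed to the balance (it does not sink), axes as the balance, its top 12 mm above this origin
- pan_top (a point): centre of the pan's top face, 70 mm above the bench
- top_bar_across (a point): long bar key, 40 mm across the balance (along its y) and 14 mm along its x: the wake key. This point is the middle of its top face, 53 mm above the bench when up; the cap stands 12 mm proud of its black square. It moves down with the key
- key_bar_across (a joint): travel of that key in m: 0 up, 0.006 fully down; it counts as pressed beyond 0.004 and springs back. Spring 1.5 N at the start of travel, 5 N at the bottom
- top_round (a point): round key, 34 mm diameter, the only round one: the zero key. This point is the middle of its top face, 53 mm above the bench when up; the cap stands 12 mm proud of its black square. It moves down with the key
- key_round (a joint): travel of that key in m: 0 up, 0.006 fully down; it counts as pressed beyond 0.004 and springs back. Spring 1.5 N at the start of travel, 5 N at the bottom
- top_square (a point): small square key, 19 x 19 mm: the record key. This point is the middle of its top face, 53 mm above the bench when up; the cap stands 12 mm proud of its black square. It moves down with the key
- key_square (a joint): travel of that key in m: 0 up, 0.006 fully down; it counts as pressed beyond 0.004 and springs back. Spring 1.5 N at the start of travel, 5 N at the bottom
- top_bar_along (a point): bar key 38 mm long, its length along the balance's x and 14 mm wide across: the units key, not used. This point is the middle of its top face, 53 mm above the bench when up; the cap stands 12 mm proud of its black square. It moves down with the key
- key_bar_along (a joint): travel of that key in m: 0 up, 0.006 fully down; it counts as pressed beyond 0.004 and springs back. Spring 1.5 N at the start of travel, 5 N at the bottom
- sampler: powder sampler, loose, 190 mm, about 0.14 kg: square black handle 80 x 22 x 22 mm, then steel shank 10 mm thick, 110 mm long. Origin at the handle's middle on the axis (11 mm over what it lies on), +x to the tip. It balances near the handle's front end and lies level on the handle alone. Starts in the dock, handle under its roof, shank out towards the robot
- shoulder (a point): on the sampler's axis, at the handle's front face where the shank begins (40 mm from the origin)
- tip (a point): the end of the sampler's shank (150 mm from the origin); the last 10 mm taper to 5 mm in diameter
- dock: low steel cover, fixed, 100 x 110 x 60 mm, left or right of the balance, open only at its front (-x, to the robot, yaw within 0.2 rad). Origin under its centre; floor 16 mm, roof's underside 56 mm over the bench, 102 mm between walls. The roof (x = -50 to 50 mm) hides the handle: draw the sampler out to -x by its shank, at least 95 mm
- holder: sampler holder, fixed, on the other side of the balance, +x away from the robot (yaw within 0.2 rad); origin under the centre of its 140 x 90 x 10 mm base. Upright plate with an eye, 60 mm wide, top 100 mm over the bench, back at x = 45 mm. In front of it a ledge for the handle, 12 mm wide, x = -40 to 35 mm, top 63.5 mm over the bench. The shank goes through towards +x
- eye (a point): on the axis of the eye (round through hole 15 mm in diameter, mouth widened, axis along the holder's x, 75 mm over the bench), in the plane of the plate's front face (x = 35 mm of the holder). Axes as the holder
- weight: bystander: steel calibration weight, 36 mm across, 52 mm tall, standing; origin under its centre
- vial: bystander: small amber jar, 36 mm across, 60 mm tall; origin under its centre
- spatula: bystander: flat scraper, 180 mm long with a blade 65 mm wide, lying flat; origin under its middle
- beaker: bystander: glass beaker, 70 mm across, 90 mm tall; origin under its centre
- flask: bystander: white plastic bottle, 70 mm across, 130 mm tall; origin under its centre
- jar: bystander: glass jar, 80 mm across, 100 mm tall; origin under its centre
- tray: bystander: open white tray 80 x 170 x 50 mm; origin under its centre
There are look-alikes about, which are no part of the job. Leave any orange look-alike of the holder alone.

How it is judged:
By the outcome, as a careful person would: the job done as asked, in the order asked, and still so for the second after the job is handed in, with the robot touching nothing.
It also fails if it takes over 72 s, if anything falls off the work surface, if the arm or the gripper's body presses on something with over 40 N, if the wrist force passes 120 N, or if a joint passes its speed limit or range.

## Working session

There is one attempt and no reset: what is moved stays moved. The work goes in short steps, Python scripts to look and compute and a tool call to move; the robot and the scene stay as the last step left them, time stands still between calls to the robot, and variables do not carry over. Pictures are saved under pics/ and viewed, and the job is handed in when it is done.

Besides the shell and the picture viewer there is one more tool, called after "Request:" by a JSON object that holds its "method" and its "body". step_arm: Moves the arm, as the interface text tells. Its arguments: {"type":"object","properties":{"targets":{"type":"array"},"gripper":{"type":"number"},"force":{"type":"number"}},"required":["targets"]}

```bash
mkdir -p pics; ls; python3 - <<'E'
from rig import telemetry, viewer, robot
import cv2,numpy as np
print(telemetry.get_obs(), robot.tip_reach)
for n in ["scene","top","wrist"]:
    c=viewer.camera(n); cv2.imwrite(f"pics/{n}0.png",c["img"]); np.savez(f"{n}0.npz",**c)
    print(n,c["K"],c["R"],c["t"])
E
```

```text
pics
{'time': 0.0, 'q': array([ 1.09051858e+00,  5.28467134e-01,  1.43391948e+00,  2.12988863e-05,
        1.18137553e+00, -1.78460870e-01]), 'joint_velocities': array([ 9.47101605e-05,  8.15060916e-05,  1.35439640e-03, -4.75457951e-04,
        2.30666562e-03, -2.05804821e-04]), 'joint_torque': array([ 4.67739119e-04, -4.40041888e+01, -1.76588684e+01,  6.31766533e-02,
        5.81886142e-02, -1.81299079e-04]), 'position': array([0.18540114, 0.59613966, 0.24056553]), 'tool_rot': array([ 1.50340225e-01,  9.88633724e-01, -1.02325352e-03, -3.60175995e-04]), 'ft_force': array([-0.90077658, -0.49873545, -0.96603997]), 'moment': array([-0.00094572, -0.02804537, -0.02128595]), 'grip_width': 0.08712049501502397} 0.019
scene [[602.50658353   0.         326.31375331]
 [  0.         602.50658353 243.48798309]
 [  0.           0.           1.        ]] [[-0.51835687  0.85514869  0.00518269]
 [ 0.71241509  0.43517404 -0.55053455]
 [-0.47304427 -0.28168114 -0.83479629]] [ 0.28759958 -0.32847268  1.82525867]
top [[461.64239316   0.         318.71426959]
 [  0.         461.64239316 236.63370951]
 [  0.           0.           1.        ]] [[ 0.00108497 -0.99980587  0.0196733 ]
 [-0.98885639 -0.00400141 -0.14881877]
 [ 0.1488686  -0.01929261 -0.98866877]] [-0.04388105  0.5130116   1.19287578]
wrist [[386.82770162   0.         319.27798449]
 [  0.         386.82770162 242.33114961]
 [  0.           0.           1.        ]] [[ 0.29601114  0.95518161 -0.00234413]
 [ 0.91531932 -0.28295451  0.28657858]
 [ 0.2730713  -0.08697608 -0.95805387]] [-0.62466037 -0.03558147  0.39156621]
```

View pics/top0.png

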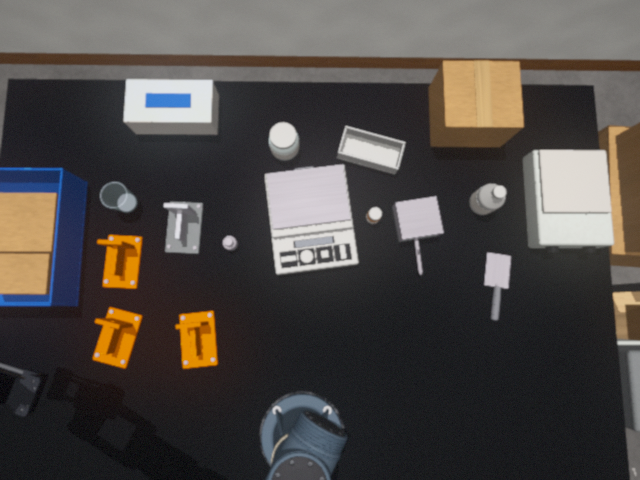

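View pics/scene0.png

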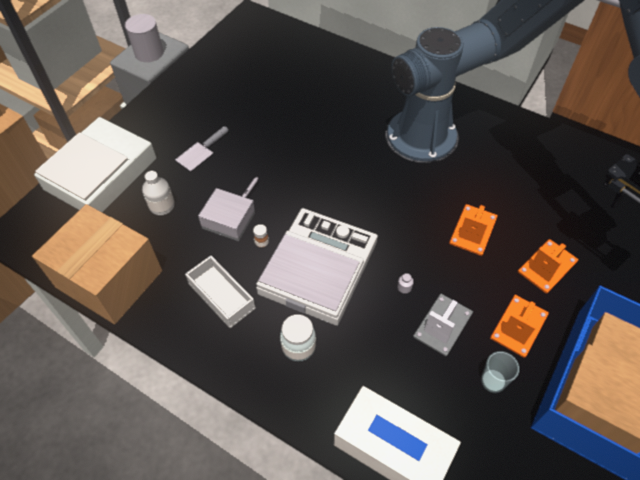

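View pics/wrist0.png

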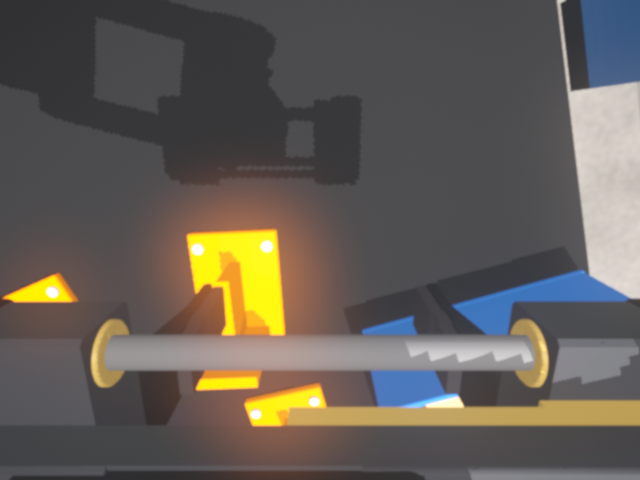

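The grey holder is at top pixel (184,228), with three orange look-alikes at (122,262), (118,337) and (198,340). The balance is at (313,220), and the dock at (418,219) with the shank at (418,258). The spatula at (497,285) is another look-alike for the sampler. Next I'll take enlarged crops.

```bash
cat > h.py <<'E'
import numpy as np,cv2
def load(n): return dict(np.load(n))
def ray(c,u,v,z):
    K,R,t=c["K"],c["R"],c["t"]; d=R.T@np.linalg.solve(K,[u,v,1.]); o=-R.T@t
    return o+d*(z-o[2])/d[2]
def dep(c,u,v):
    z=c["depth"][int(round(v)),int(round(u))]; K,R,t=c["K"],c["R"],c["t"]
    return R.T@(np.linalg.solve(K,[u,v,1.])*z-t)
def proj(c,X):
    p=c["K"]@(c["R"]@np.asarray(X,float)+c["t"]); return p[:2]/p[2]
def crop(c,x0,y0,w,h,s,name):
    im=cv2.resize(c["img"][y0:y0+h,x0:x0+w],None,fx=s,fy=s,interpolation=cv2.INTER_CUBIC); cv2.imwrite("pics/"+name,im)
E
python3 - <<'E'
from h import *
c=load("top0.npz")
crop(c,255,155,110,125,6,"t_bal.png")
crop(c,385,185,70,95,8*0.75,"t_dock.png")
crop(c,155,190,60,75,8,"t_hold.png")
s=load("scene0.npz")
crop(s,240,195,150,130,5,"s_bal.png")
E
```

```text
(no output)
```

View pics/t_bal.png

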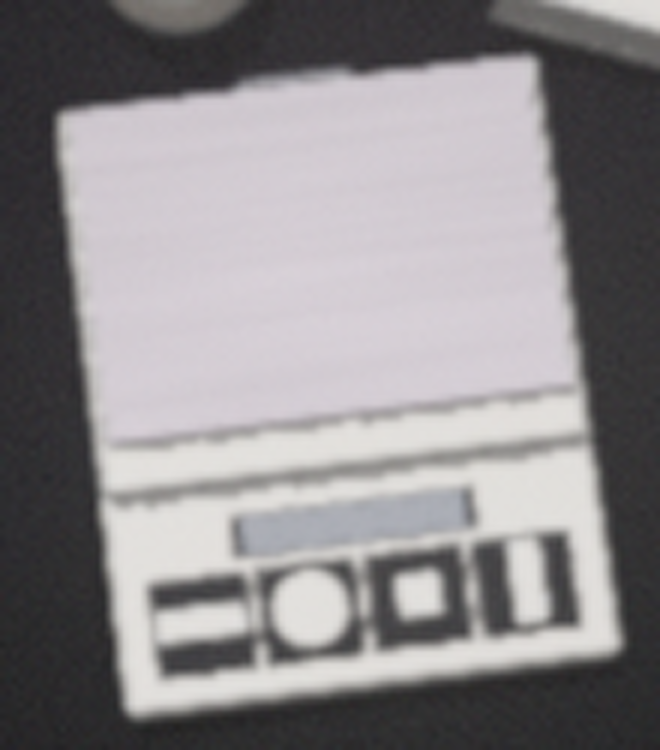

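View pics/t_dock.png

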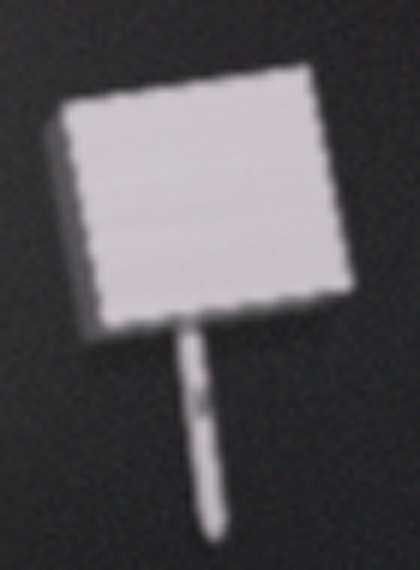

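View pics/t_hold.png

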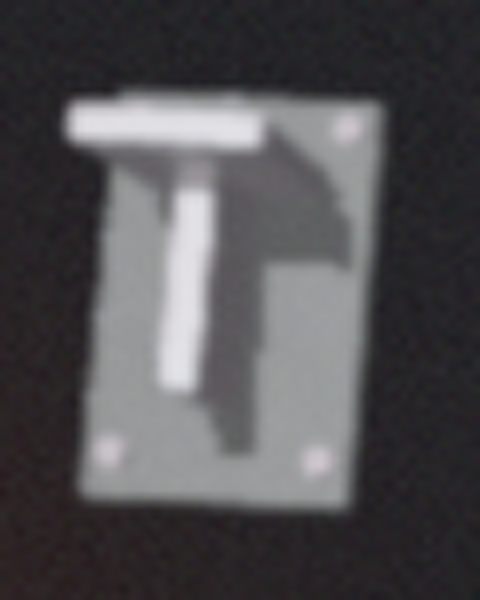

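View pics/s_bal.png

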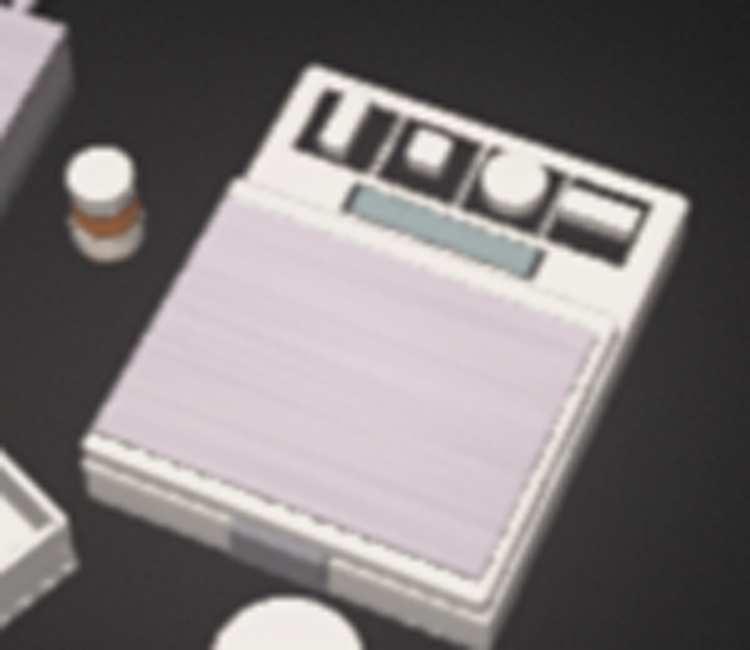

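```bash
python3 - <<'E'
from h import *
np.set_printoptions(precision=4,suppress=True)
c=load("top0.npz")
def P(x,y,s,ox,oy,z,nm):
    u=(x+.5)/s-.5+ox; v=(y+.5)/s-.5+oy
    r=ray(c,u,v,z); print(nm,r,dep(c,u,v)); return r
B=lambda x,y,z,n:P(x,y,6,255,155,z,n)
ks=[B(200,622,.053,"wake"),B(310,608,.053,"zero"),B(422,595,.053,"sq"),B(527,583,.053,"along")]
d=ks[3]-ks[0]; print("key yaw",np.degrees(np.arctan2(d[0],-d[1])),np.linalg.norm(d)/3)
pc=[B(57,112,.07,"p"),B(538,55,.07,"p"),B(578,385,.07,"p"),B(110,442,.07,"p")]
print("pan c",np.mean(pc,0)); e=pc[0]-pc[3]; print(np.degrees(np.arctan2(e[1],e[0])),np.linalg.norm(e)); e=pc[1]-pc[0]; print(np.degrees(np.arctan2(e[0],-e[1])),np.linalg.norm(e))
D=lambda x,y,z,n:P(x,y,6,385,185,z,n)
dc=[D(65,103,.06,"d"),D(310,65,.06,"d"),D(355,288,.06,"d"),D(103,328,.06,"d")]
print("dock",np.mean(dc,0)); e=dc[0]-dc[3]; print(np.degrees(np.arctan2(e[1],e[0])));e=dc[1]-dc[0]; print(np.degrees(np.arctan2(e[0],-e[1])))
a=D(188,325,.032,"shankroot"); b=D(214,540,.03,"tip"); e=b-a; print("sampler +x yaw",np.degrees(np.arctan2(e[1],e[0])),np.linalg.norm(e))
H=lambda x,y,z,n:P(x,y,8,155,190,z,n)
hp=[H(65,103,.1,"pl"),H(265,105,.1,"pl"),H(265,148,.1,"pl"),H(67,143,.1,"pl")]
hl=[H(177,188,.0635,"L"),H(213,188,.0635,"L"),H(195,390,.0635,"L"),H(158,388,.0635,"L")]
e=(hl[0]+hl[1]-hl[2]-hl[3])/2; print("ledge yaw",np.degrees(np.arctan2(e[1],e[0])),np.linalg.norm(e),np.mean(hl,0),np.mean(hp,0))
hb=[H(385,103,.01,"b"),H(350,510,.01,"b"),H(80,495,.01,"b")]
e=hb[0]-hb[1]; print("base yaw",np.degrees(np.arctan2(e[1],e[0])),np.linalg.norm(e),(hb[0]+hb[2])/2)
e=hb[1]-hb[2]; print("base yaw",np.degrees(np.arctan2(e[0],-e[1])),np.linalg.norm(e))
e=hp[1]+hp[2]-hp[0]-hp[3]; print("plate yaw",np.degrees(np.arctan2(e[0],-e[1])),np.linalg.norm(e)/2)
E
```

```text
wake [0.4535 0.0382 0.053 ] [0.454  0.0384 0.0481]
zero [ 0.4598 -0.0097  0.053 ] [ 0.46   -0.0097  0.0513]
sq [ 0.4657 -0.0586  0.053 ] [ 0.4656 -0.0586  0.0532]
along [ 0.4711 -0.1046  0.053 ] [ 0.4704 -0.1042  0.0589]
key yaw 7.021769188165525 0.04796260615382337
p [0.6776 0.1029 0.07  ] [ 0.6983  0.1102 -0.0006]
p [ 0.7052 -0.1098  0.07  ] [ 0.7268 -0.1151  0.0017]
p [ 0.5561 -0.1263  0.07  ] [ 0.5584 -0.1273  0.0579]
p [0.53   0.0772 0.07  ] [0.5305 0.0775 0.0673]
pan c [ 0.6172 -0.014   0.07  ]
9.87386975066962 0.14980587063377535
7.394952010594317 0.21455358274304356
d [ 0.6046 -0.2462  0.06  ] [ 0.6187 -0.2578 -0.0011]
d [ 0.6225 -0.356   0.06  ] [ 0.6368 -0.3725  0.0018]
d [ 0.5221 -0.3722  0.06  ] [ 0.5318 -0.3902 -0.0007]
d [ 0.5039 -0.2605  0.06  ] [ 0.5049 -0.262   0.0526]
dock [ 0.5633 -0.3087  0.06  ]
8.085970420525998
9.262692882298245
shankroot [ 0.5094 -0.3045  0.032 ] [ 0.5095 -0.3046  0.0315]
tip [ 0.4132 -0.3136  0.03  ] [ 0.4155 -0.3218 -0.0039]
sampler +x yaw -174.57588386566735 0.09667079109435693
pl [0.5903 0.3559 0.1   ] [ 0.6131  0.3888 -0.0013]
pl [0.59   0.2926 0.1   ] [0.6102 0.3168 0.0102]
pl [0.576 0.292 0.1  ] [0.5784 0.2949 0.0891]
pl [0.5773 0.3546 0.1   ] [0.5985 0.3866 0.0009]
L [0.5703 0.3299 0.0635] [0.5708 0.3306 0.0612]
L [0.5704 0.3182 0.0635] [0.5706 0.3186 0.0622]
L [0.5035 0.321  0.0635] [0.5044 0.3228 0.0572]
L [0.5041 0.3329 0.0635] [0.5118 0.3485 0.0108]
ledge yaw -2.5131105221674095 0.06656980397366556 [0.5371 0.3255 0.0635] [0.5834 0.3238 0.1   ]
b [0.6112 0.2759 0.01  ] [ 0.6141  0.2789 -0.0027]
b [0.4706 0.2823 0.01  ] [0.4714 0.2841 0.0023]
b [0.4754 0.3732 0.01  ] [0.4756 0.3738 0.0078]
base yaw -2.5968913319722637 0.14078788399702785 [0.5433 0.3245 0.01  ]
base yaw -3.017092360983179 0.09101149753111555
plate yaw -0.7228971687301974 0.06297029726875074
```

Choices, by pixel in the top picture:

| Item | Pixel | Basis |
|---|---|---|
| Wake key | (288,258) | long bar lying across the balance |
| Zero key | (306,256) | the only round key |
| Record key | (325,254) | small square |
| Units key, never pressed | (342,252) | bar along the balance |
| Sampler | shank (418,258) | comes out of the dock; the spatula at (497,285) is not it |
| Holder | (184,228) | grey, not orange |

The close crops agree with these. I'll start with the keys, gripper shut.

```bash
cat > go.py <<'E'
import sys,numpy as np
from scipy.spatial.transform import Rotation as Ro
from rig import telemetry
def tgt(phi):
    p=np.radians(phi); x=[np.cos(p),np.sin(p),0]; z=[0,0,-1]; return np.array([x,np.cross(z,x),z]).T
a=[float(v) for v in sys.argv[1:]]
o=telemetry.get_obs(); R=Ro.from_quat(o["tool_rot"]).as_matrix()
x,y,z,phi=a[:4]
d=R.T@(np.array([x,y,z])-o["position"]); rv=np.degrees(Ro.from_matrix(R.T@tgt(phi)).as_rotvec())
print("t",round(o["time"],2),"pos",o["position"].round(4),"phi",np.degrees(np.arctan2(R[1,0],R[0,0])).round(2),"q6",o["q"][5].round(2),"F",o["ft_force"].round(1),"w",round(o["grip_width"],4))
print("d mm",(d*1000).round(1),"rv",rv.round(2))
E
python3 go.py 0.4535 0.0382 0.14 187.3
```

```text
t 0.15 pos [0.1855 0.5963 0.2408] phi 162.71 q6 -0.18 F [-0.7  0.2  1.1] w 0.0869
d mm [-421.8 -453.1  101.4] rv [ -0.09  -0.03 -24.59]
```

Request:
{"method": "step_arm", "body": {"targets": [{"dx": -0.04, "dy": -0.043, "dz": 0, "rx": 0, "ry": 0, "rz": -5}, {"dx": -0.08, "dy": -0.086, "dz": 0, "rx": 0, "ry": 0, "rz": -10}, {"dx": -0.12, "dy": -0.129, "dz": 0, "rx": 0, "ry": 0, "rz": -15}, {"dx": -0.16, "dy": -0.172, "dz": 0, "rx": 0, "ry": 0, "rz": -20}, {"dx": -0.2, "dy": -0.215, "dz": 0, "rx": 0, "ry": 0, "rz": -24.6}], "gripper": 0, "force": 20}}

```text
time: 0.78
position: [0.3131, 0.3299, 0.2411]
tool_rot: [-0.065, 0.998, -0.001, -0.0]
ft_force: [1.3, 0.3, -0.4]
grip_width: 0.0453
```

```bash
python3 go.py 0.4535 0.0382 0.14 187.3
```

```text
t 0.78 pos [0.3131 0.3299 0.2411] phi -172.51 q6 -1.14 F [ 1.3  0.3 -0.4] w 0.0453
d mm [-101.2 -307.4  101.4] rv [-0.08 -0.03  0.19]
```

Request:
{"method": "step_arm", "body": {"targets": [{"dx": -0.018, "dy": -0.055, "dz": 0.01, "rx": 0, "ry": 0, "rz": 0.2}, {"dx": -0.037, "dy": -0.111, "dz": 0.02, "rx": 0, "ry": 0, "rz": 0.2}, {"dx": -0.055, "dy": -0.167, "dz": 0.03, "rx": 0, "ry": 0, "rz": 0.2}, {"dx": -0.074, "dy": -0.223, "dz": 0.04, "rx": 0, "ry": 0, "rz": 0.2}, {"dx": -0.092, "dy": -0.278, "dz": 0.05, "rx": 0, "ry": 0, "rz": 0.2}]}}

```text
time: 1.4
position: [0.4414, 0.0643, 0.1912]
tool_rot: [-0.063, 0.998, -0.001, 0.0]
ft_force: [0.5, -0.3, 0.5]
grip_width: 0.0017
```

```bash
python3 go.py 0.4535 0.0382 0.09 187.3
```

```text
t 1.4 pos [0.4414 0.0643 0.1912] phi -172.73 q6 -1.8 F [ 0.5 -0.3  0.5] w 0.0017
d mm [ -8.7 -27.3 101.2] rv [-0.08  0.01 -0.03]
```

Request:
{"method": "step_arm", "body": {"targets": [{"dx": -0.005, "dy": -0.014, "dz": 0.025, "rx": 0, "ry": 0, "rz": 0}, {"dx": -0.0087, "dy": -0.0273, "dz": 0.05, "rx": 0, "ry": 0, "rz": 0}, {"dx": -0.0087, "dy": -0.0273, "dz": 0.08, "rx": 0, "ry": 0, "rz": 0}, {"dx": -0.0087, "dy": -0.0273, "dz": 0.1, "rx": 0, "ry": 0, "rz": 0}, {"dx": -0.0087, "dy": -0.0273, "dz": 0.1, "rx": 0, "ry": 0, "rz": 0}]}}

```text
time: 2.02
position: [0.4524, 0.0382, 0.09]
tool_rot: [-0.063, 0.998, -0.0, -0.002]
ft_force: [-0.0, -0.5, 0.5]
grip_width: 0.0004
```

```bash
python3 go.py 0.4535 0.0382 0.0665 187.3; python3 - <<'E'
from h import *
from rig import viewer
c=viewer.camera("scene"); np.savez("s1.npz",**c); crop(c,240,180,150,110,5,"s1.png")
c=viewer.camera("top"); np.savez("t1.npz",**c); crop(c,255,195,110,95,7,"t1.png")
c=viewer.camera("wrist"); cv2.imwrite("pics/w1.png",c["img"])
E
```

```text
t 2.02 pos [0.4524 0.0382 0.09  ] phi -172.75 q6 -1.86 F [-0.  -0.5  0.5] w 0.0004
d mm [-1.1 -0.2 23.5] rv [-0.02 -0.2  -0.05]
```

View pics/s1.png

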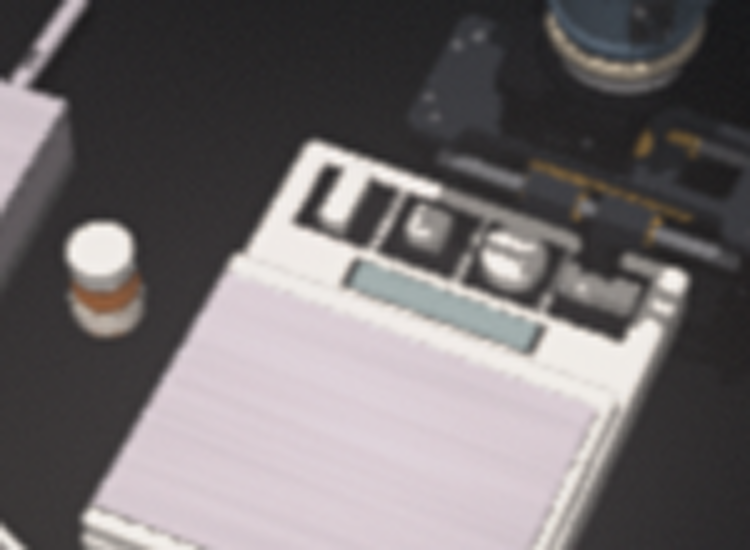

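View pics/w1.png

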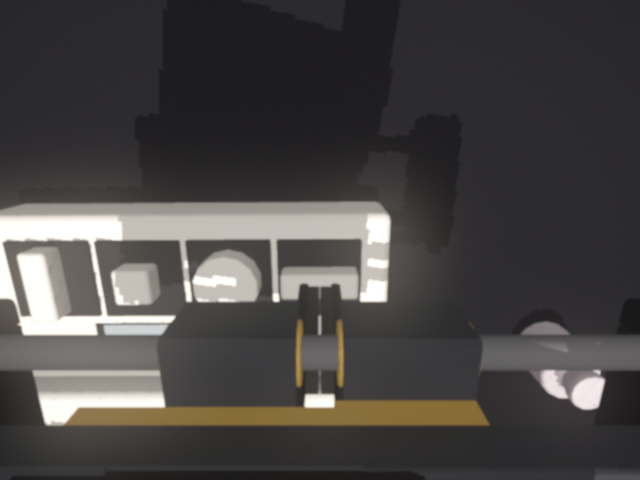

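Both views show the closed fingers centred on the wake bar (wrist pixel 319,290), well clear of the round key, so I'll press.

Request:
{"method": "step_arm", "body": {"targets": [{"dx": -0.001, "dy": 0, "dz": 0.012, "rx": 0, "ry": 0, "rz": 0}, {"dx": -0.001, "dy": 0, "dz": 0.02, "rx": 0, "ry": 0, "rz": 0}, {"dx": -0.001, "dy": 0, "dz": 0.0235, "rx": 0, "ry": 0, "rz": 0}, {"dx": -0.001, "dy": 0, "dz": 0.0235, "rx": 0, "ry": 0, "rz": 0}, {"dx": -0.001, "dy": 0, "dz": 0.0235, "rx": 0, "ry": 0, "rz": 0}]}}

```text
time: 2.8
position: [0.4554, 0.0383, 0.0686]
tool_rot: [-0.063, 0.998, -0.001, 0.001]
ft_force: [0.5, 1.5, 3.7]
grip_width: 0.0003
```

```bash
python3 go.py 0.4598 -0.0097 0.088 187.3
```

```text
t 2.8 pos [0.4554 0.0383 0.0686] phi -172.72 q6 -1.86 F [0.5 1.5 3.7] w 0.0003
d mm [  1.7 -48.2 -19.3] rv [-0.11  0.13 -0.02]
```

Request:
{"method": "step_arm", "body": {"targets": [{"dx": 0, "dy": 0, "dz": 0.003, "rx": 0, "ry": 0, "rz": 0}, {"dx": 0, "dy": 0, "dz": 0.0045, "rx": 0, "ry": 0, "rz": 0}, {"dx": 0, "dy": 0, "dz": 0.0045, "rx": 0, "ry": 0, "rz": 0}, {"dx": 0, "dy": 0, "dz": 0.0045, "rx": 0, "ry": 0, "rz": 0}, {"dx": 0, "dy": 0, "dz": 0.0045, "rx": 0, "ry": 0, "rz": 0}]}}

```text
time: 3.42
position: [0.4554, 0.0383, 0.066]
tool_rot: [-0.064, 0.998, -0.001, 0.002]
ft_force: [-1.8, 1.6, 24.1]
grip_width: 0.0004
```

```bash
python3 go.py 0.4598 -0.0097 0.088 187.3
```

```text
t 3.42 pos [0.4554 0.0383 0.066 ] phi -172.71 q6 -1.86 F [-1.8  1.6 24.1] w 0.0004
d mm [  1.7 -48.2 -21.9] rv [-0.14  0.21 -0.01]
```

Wake bottomed out, with 24 N and the tip at 47 mm. Next is the zero key.

Request:
{"method": "step_arm", "body": {"targets": [{"dx": 0, "dy": 0, "dz": -0.012, "rx": 0, "ry": 0, "rz": 0}, {"dx": 0, "dy": 0, "dz": -0.022, "rx": 0, "ry": 0, "rz": 0}, {"dx": 0.001, "dy": -0.024, "dz": -0.022, "rx": 0, "ry": 0, "rz": 0}, {"dx": 0.0017, "dy": -0.0482, "dz": -0.022, "rx": 0, "ry": 0, "rz": 0}, {"dx": 0.0017, "dy": -0.0482, "dz": -0.022, "rx": 0, "ry": 0, "rz": 0}]}}

```text
time: 4.05
position: [0.46, -0.0108, 0.088]
tool_rot: [-0.062, 0.998, -0.001, 0.002]
ft_force: [0.2, 0.2, -0.4]
grip_width: 0.0006
```

```bash
python3 go.py 0.4598 -0.0097 0.065 187.3
```

```text
t 4.05 pos [ 0.46   -0.0108  0.088 ] phi -172.85 q6 -1.96 F [ 0.2  0.2 -0.4] w 0.0006
d mm [ 0.1  1.2 23. ] rv [-0.14  0.21 -0.15]
```

Request:
{"method": "step_arm", "body": {"targets": [{"dx": 0, "dy": 0.001, "dz": 0.012, "rx": 0, "ry": 0, "rz": 0}, {"dx": 0, "dy": 0.001, "dz": 0.018, "rx": 0, "ry": 0, "rz": 0}, {"dx": 0, "dy": 0.001, "dz": 0.0235, "rx": 0, "ry": 0, "rz": 0}, {"dx": 0, "dy": 0.001, "dz": 0.0235, "rx": 0, "ry": 0, "rz": 0}, {"dx": 0, "dy": 0.001, "dz": 0.0235, "rx": 0, "ry": 0, "rz": 0}]}}

```text
time: 4.68
position: [0.4592, -0.0092, 0.0661]
tool_rot: [-0.063, 0.998, -0.001, 0.002]
ft_force: [-3.4, -0.3, 22.5]
grip_width: 0.0006
```

```bash
python3 go.py 0.4598 -0.0097 0.12 187.3
```

```text
t 4.67 pos [ 0.4592 -0.0092  0.0661] phi -172.79 q6 -1.96 F [-3.4 -0.3 22.5] w 0.0006
d mm [ -0.7  -0.7 -53.9] rv [-0.14  0.18 -0.09]
```

Request:
{"method": "step_arm", "body": {"targets": [{"dx": 0, "dy": 0, "dz": -0.04, "rx": 0, "ry": 0, "rz": 0}, {"dx": 0, "dy": -0.03, "dz": -0.06, "rx": 0, "ry": 0, "rz": 0}, {"dx": 0, "dy": -0.09, "dz": -0.06, "rx": 0, "ry": 0, "rz": 0}, {"dx": 0, "dy": -0.15, "dz": -0.06, "rx": 0, "ry": 0, "rz": 0}, {"dx": 0, "dy": -0.21, "dz": -0.06, "rx": 0, "ry": 0, "rz": 0}], "gripper": 0.5}}

```text
time: 5.3
position: [0.4854, -0.2184, 0.1261]
tool_rot: [-0.063, 0.998, -0.001, 0.001]
ft_force: [1.5, -0.1, -0.4]
grip_width: 0.0401
```

```bash
python3 go.py 0.487 -0.3066 0.10 185.4
```

```text
t 5.3 pos [ 0.4854 -0.2184  0.1261] phi -172.74 q6 -2.33 F [ 1.5 -0.1 -0.4] w 0.0401
d mm [  9.6 -87.7  26.2] rv [-0.09  0.17  1.86]
```

Request:
{"method": "step_arm", "body": {"targets": [{"dx": 0.004, "dy": -0.05, "dz": 0.0, "rx": 0, "ry": 0, "rz": 1}, {"dx": 0.0096, "dy": -0.0877, "dz": 0.01, "rx": 0, "ry": 0.1, "rz": 1.9}, {"dx": 0.0096, "dy": -0.0877, "dz": 0.02, "rx": 0, "ry": 0.1, "rz": 1.9}, {"dx": 0.0096, "dy": -0.0877, "dz": 0.026, "rx": 0, "ry": 0.1, "rz": 1.9}, {"dx": 0.0096, "dy": -0.0877, "dz": 0.026, "rx": 0, "ry": 0.1, "rz": 1.9}]}}

```text
time: 5.92
position: [0.4864, -0.3043, 0.0993]
tool_rot: [-0.048, 0.999, 0.001, -0.0]
ft_force: [0.4, -0.3, -0.1]
grip_width: 0.0439
```

```bash
python3 go.py 0.487 -0.3066 0.038 185.4; python3 - <<'E'
from h import *
from rig import viewer
c=viewer.camera("wrist"); np.savez("w2.npz",**c);cv2.imwrite("pics/w2.png",c["img"])
c=viewer.camera("top"); np.savez("t2.npz",**c); crop(c,385,185,70,95,6,"t2.png")
c=viewer.camera("scene"); np.savez("s2.npz",**c); crop(c,190,150,110,90,7,"s2.png")
E
```

```text
t 5.92 pos [ 0.4864 -0.3043  0.0993] phi -174.54 q6 -2.42 F [ 0.4 -0.3 -0.1] w 0.0439
d mm [-0.4 -2.4 61.3] rv [ 0.06 -0.05  0.06]
```

View pics/w2.png

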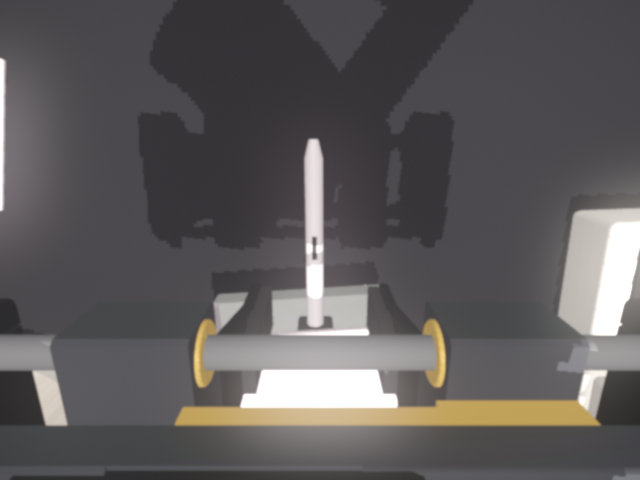

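View pics/s2.png

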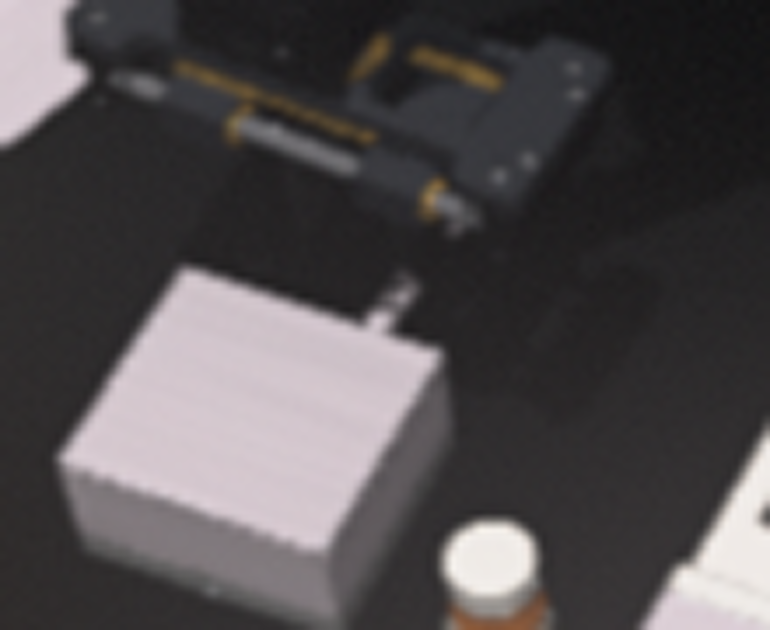

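```bash
python3 - <<'E'
from h import *
c=load("w2.npz")
for n,u,v,z in [("tip",313.5,140,.029),("mid",314.5,230,.032),("root",316,318,.032)]: print(n,ray(c,u,v,z).round(4),dep(c,u,v).round(4))
print(proj(c,[.487,-.3066,.038]))
E
```

```text
tip [ 0.4153 -0.3135  0.029 ] [ 0.4153 -0.3135  0.029 ]
mid [ 0.4639 -0.3084  0.032 ] [ 0.4642 -0.3084  0.031 ]
root [ 0.5184 -0.3024  0.032 ] [ 0.5185 -0.3024  0.0319]
[313.76608389 272.41090102]
```

Request:
{"method": "step_arm", "body": {"targets": [{"dx": 0, "dy": -0.002, "dz": 0.015, "rx": 0, "ry": 0, "rz": -0.4}, {"dx": 0, "dy": -0.002, "dz": 0.035, "rx": 0, "ry": 0, "rz": -0.4}, {"dx": 0, "dy": -0.002, "dz": 0.053, "rx": 0, "ry": 0, "rz": -0.4}, {"dx": 0, "dy": -0.002, "dz": 0.0613, "rx": 0, "ry": 0, "rz": -0.4}, {"dx": 0, "dy": -0.002, "dz": 0.0613, "rx": 0, "ry": 0, "rz": -0.4}]}}

```text
time: 6.7
position: [0.4872, -0.3073, 0.0383]
tool_rot: [-0.051, 0.999, -0.0, 0.0]
ft_force: [1.1, 1.0, 0.8]
grip_width: 0.0438
```

Request:
{"method": "step_arm", "body": {"targets": [{"dx": 0, "dy": 0, "dz": 0, "rx": 0, "ry": 0, "rz": 0}, {"dx": 0, "dy": 0, "dz": 0, "rx": 0, "ry": 0, "rz": 0}, {"dx": 0, "dy": 0, "dz": 0, "rx": 0, "ry": 0, "rz": 0}, {"dx": 0, "dy": 0, "dz": 0, "rx": 0, "ry": 0, "rz": 0}, {"dx": 0, "dy": 0, "dz": 0, "rx": 0, "ry": 0, "rz": 0}], "gripper": 0, "force": 45}}

```text
time: 7.32
position: [0.4873, -0.3073, 0.0385]
tool_rot: [-0.051, 0.999, -0.0, 0.0]
ft_force: [0.5, -0.6, 1.3]
grip_width: 0.0084
```

```bash
python3 go.py 0.487 -0.3062 0.041 185.9
```

```text
t 7.33 pos [ 0.4873 -0.3073  0.0385] phi -174.14 q6 -2.43 F [ 0.5 -0.6  1.3] w 0.0084
d mm [ 0.2  1.1 -2.5] rv [-0.03  0.02 -0.04]
```

Request:
{"method": "step_arm", "body": {"targets": [{"dx": 0, "dy": 0, "dz": -0.002, "rx": 0, "ry": 0, "rz": 0}, {"dx": 0.02, "dy": 0, "dz": -0.004, "rx": 0, "ry": 0, "rz": 0}, {"dx": 0.05, "dy": 0, "dz": -0.005, "rx": 0, "ry": 0, "rz": 0}, {"dx": 0.08, "dy": 0, "dz": -0.005, "rx": 0, "ry": 0, "rz": 0}, {"dx": 0.11, "dy": 0, "dz": -0.005, "rx": 0, "ry": 0, "rz": 0}]}}

```text
time: 7.95
position: [0.377, -0.3185, 0.0435]
tool_rot: [-0.051, 0.999, -0.0, 0.0]
ft_force: [-0.2, -0.3, -1.4]
grip_width: 0.0087
```

```bash
python3 go.py 0.37 -0.3162 0.041 185.9; python3 - <<'E'
from h import *
from rig import viewer
c=viewer.camera("wrist"); np.savez("w3.npz",**c);cv2.imwrite("pics/w3.png",c["img"])
c=viewer.camera("scene"); np.savez("s3.npz",**c); crop(c,180,110,130,110,6,"s3.png")
E
```

```text
t 7.95 pos [ 0.377  -0.3185  0.0435] phi -174.11 q6 -2.6 F [-0.2 -0.3 -1.4] w 0.0087
d mm [6.7 3.  2.5] rv [-0.03  0.01 -0.01]
```

View pics/w3.png

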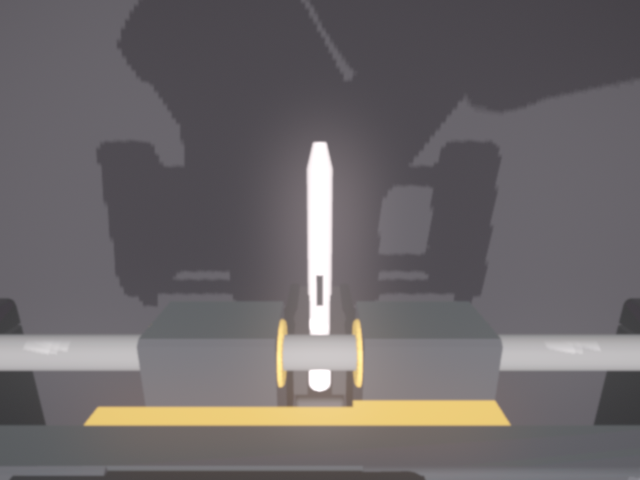

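View pics/s3.png

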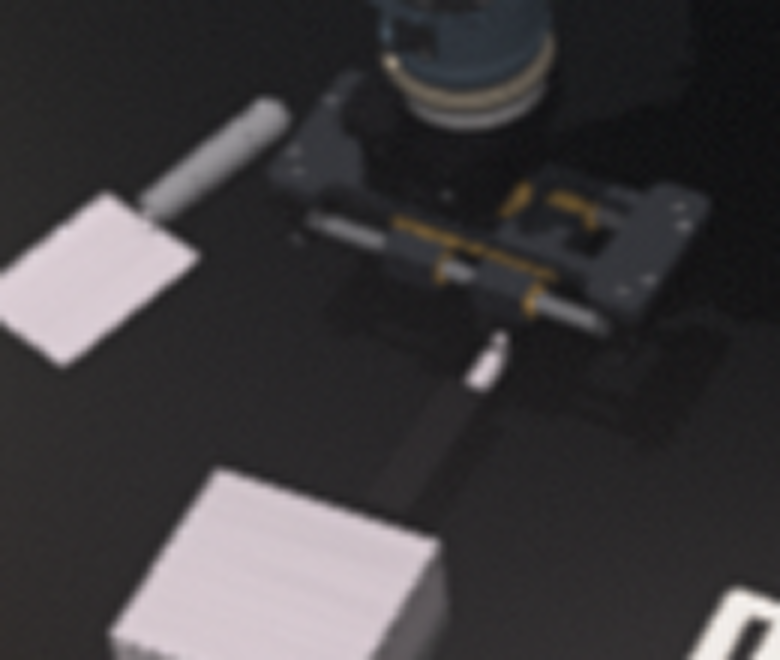

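The sampler is out: its handle's back end is about 20 mm clear of the dock. I'll lift it.

Request:
{"method": "step_arm", "body": {"targets": [{"dx": 0.01, "dy": 0, "dz": -0.01, "rx": 0, "ry": 0, "rz": 0}, {"dx": 0.01, "dy": 0, "dz": -0.03, "rx": 0, "ry": 0, "rz": 0}, {"dx": 0.01, "dy": 0, "dz": -0.055, "rx": 0, "ry": 0, "rz": 0}, {"dx": 0.01, "dy": 0, "dz": -0.08, "rx": 0, "ry": 0, "rz": 0}, {"dx": 0.01, "dy": 0, "dz": -0.1, "rx": 0, "ry": 0, "rz": 0}]}}

```text
time: 8.68
position: [0.3658, -0.3189, 0.145]
tool_rot: [-0.05, 0.999, 0.001, -0.001]
ft_force: [0.4, 0.0, -1.7]
grip_width: 0.0081
```

```bash
python3 go.py 0.60 -0.02 0.14 97; python3 - <<'E'
from h import *
from rig import viewer
c=viewer.camera("wrist"); np.savez("w4.npz",**c);cv2.imwrite("pics/w4.png",c["img"])
c=viewer.camera("scene"); np.savez("s4.npz",**c); crop(c,180,80,130,130,5,"s4.png")
E
```

```text
t 8.68 pos [ 0.3658 -0.3189  0.145 ] phi -174.23 q6 -2.62 F [ 0.4  0.  -1.7] w 0.0081
d mm [-263.   273.8    5.1] rv [ 1.000e-02 -1.400e-01  8.877e+01]
```

View pics/w4.png

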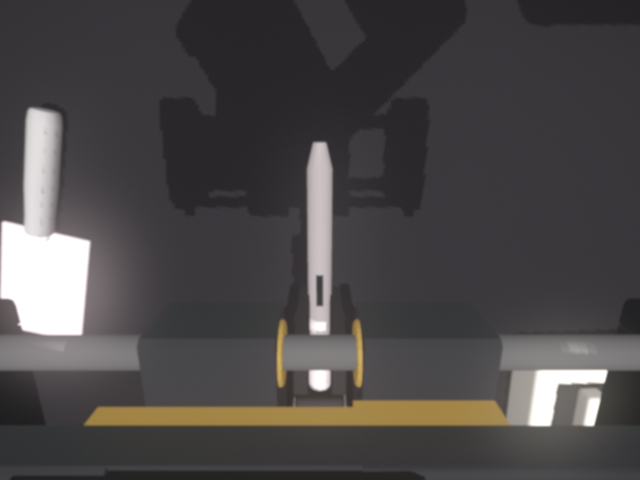

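View pics/s4.png

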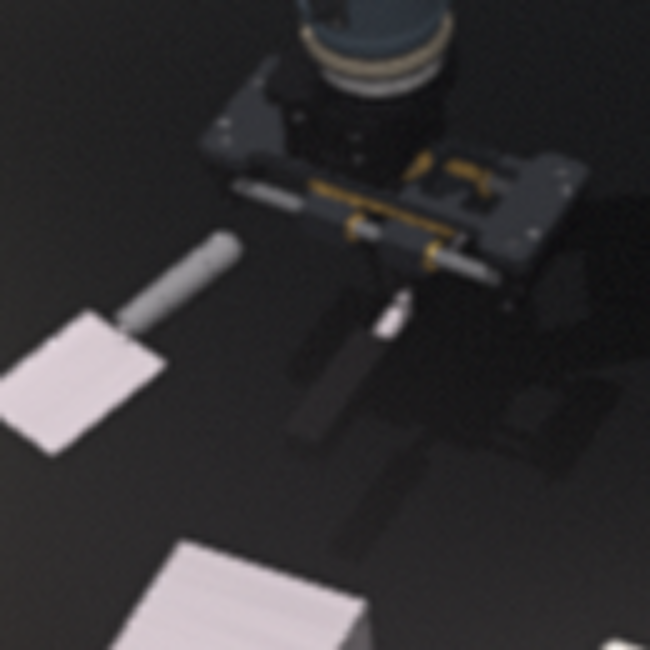

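The sampler is level and has not slipped in the grip (tip at wrist pixel 319,140, the same as before). I'll move to the pan while turning the shank to +y.

Request:
{"method": "step_arm", "body": {"targets": [{"dx": -0.03, "dy": 0.033, "dz": 0, "rx": 0, "ry": 0, "rz": 9}, {"dx": -0.06, "dy": 0.067, "dz": 0, "rx": 0, "ry": 0, "rz": 19}, {"dx": -0.09, "dy": 0.1, "dz": 0, "rx": 0, "ry": 0, "rz": 29}, {"dx": -0.12, "dy": 0.134, "dz": 0, "rx": 0, "ry": 0, "rz": 39}, {"dx": -0.155, "dy": 0.167, "dz": 0, "rx": 0, "ry": 0, "rz": 49}]}}

```text
time: 9.4
position: [0.5043, -0.1365, 0.1449]
tool_rot: [0.371, 0.929, -0.001, -0.0]
ft_force: [0.3, -0.9, -1.9]
grip_width: 0.0086
```

```bash
python3 go.py 0.614 0.008 0.135 97.2
```

```text
t 9.4 pos [ 0.5043 -0.1365  0.1449] phi 136.46 q6 -1.29 F [ 0.3 -0.9 -1.9] w 0.0086
d mm [ 20.  180.3   9.6] rv [-0.06  0.04 39.26]
```

Request:
{"method": "step_arm", "body": {"targets": [{"dx": 0.005, "dy": 0.04, "dz": 0, "rx": 0, "ry": 0, "rz": 9}, {"dx": 0.01, "dy": 0.08, "dz": 0, "rx": 0, "ry": 0, "rz": 19}, {"dx": 0.015, "dy": 0.12, "dz": 0, "rx": 0, "ry": 0, "rz": 29}, {"dx": 0.02, "dy": 0.16, "dz": 0.005, "rx": 0, "ry": 0, "rz": 39.3}, {"dx": 0.02, "dy": 0.18, "dz": 0.01, "rx": 0, "ry": 0, "rz": 39.3}]}}

```text
time: 10.02
position: [0.6143, 0.0098, 0.1337]
tool_rot: [0.66, 0.751, -0.001, -0.0]
ft_force: [0.1, -1.0, -0.7]
grip_width: 0.0084
```

```bash
python3 go.py 0.614 0.008 0.092 97.2; python3 - <<'E'
from h import *
from rig import viewer
c=viewer.camera("wrist"); np.savez("w5.npz",**c);cv2.imwrite("pics/w5.png",c["img"])
c=viewer.camera("scene"); np.savez("s5.npz",**c); crop(c,220,170,170,150,4.5,"s5.png")
E
```

```text
t 10.03 pos [0.6143 0.0098 0.1337] phi 97.4 q6 -0.29 F [ 0.1 -1.  -0.7] w 0.0084
d mm [-1.8 -0.5 41.7] rv [-0.07  0.03  0.2 ]
```

View pics/s5.png

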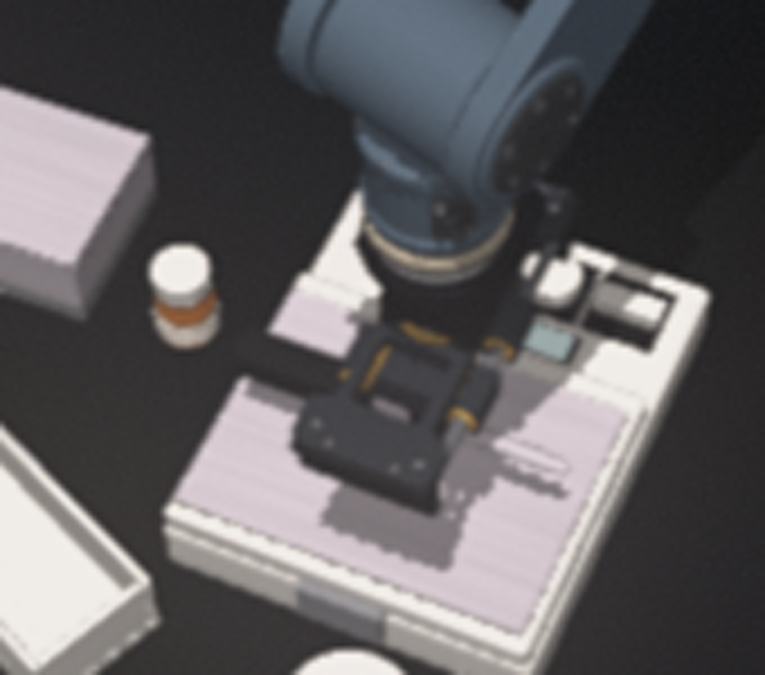

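View pics/w5.png

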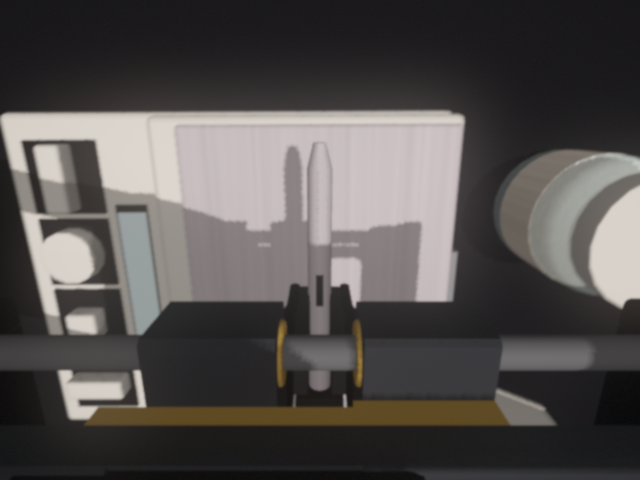

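Request:
{"method": "step_arm", "body": {"targets": [{"dx": 0.003, "dy": 0, "dz": 0.012, "rx": 0, "ry": 0, "rz": 0}, {"dx": 0.003, "dy": 0, "dz": 0.024, "rx": 0, "ry": 0, "rz": 0}, {"dx": 0.003, "dy": 0, "dz": 0.034, "rx": 0, "ry": 0, "rz": 0}, {"dx": 0.003, "dy": 0, "dz": 0.039, "rx": 0, "ry": 0, "rz": 0}, {"dx": 0.003, "dy": 0, "dz": 0.041, "rx": 0, "ry": 0, "rz": 0}]}}

```text
time: 10.75
position: [0.6134, 0.0118, 0.0922]
tool_rot: [0.66, 0.751, -0.001, -0.001]
ft_force: [-1.3, 0.4, 3.0]
grip_width: 0.0086
```

```bash
python3 go.py 0.614 0.008 0.092 97.2
```

```text
t 10.75 pos [0.6134 0.0118 0.0922] phi 97.43 q6 -0.29 F [-1.3  0.4  3. ] w 0.0086
d mm [-3.8  0.1  0.2] rv [-0.15  0.03  0.23]
```

The handle has made contact (3 N up), so I'll release.

Request:
{"method": "step_arm", "body": {"targets": [{"dx": 0, "dy": 0, "dz": 0, "rx": 0, "ry": 0, "rz": 0}, {"dx": 0, "dy": 0, "dz": 0, "rx": 0, "ry": 0, "rz": 0}, {"dx": 0, "dy": 0, "dz": 0, "rx": 0, "ry": 0, "rz": 0}, {"dx": 0, "dy": 0, "dz": -0.002, "rx": 0, "ry": 0, "rz": 0}, {"dx": 0, "dy": 0, "dz": -0.02, "rx": 0, "ry": 0, "rz": 0}], "gripper": 0.6}}

```text
time: 11.38
position: [0.6125, 0.0119, 0.1118]
tool_rot: [0.66, 0.751, -0.002, -0.002]
ft_force: [0.6, -0.1, 0.6]
grip_width: 0.0485
```

Request:
{"method": "step_arm", "body": {"targets": [{"dx": 0, "dy": 0, "dz": -0.03, "rx": 0, "ry": 0, "rz": 0}, {"dx": 0, "dy": 0, "dz": -0.07, "rx": 0, "ry": 0, "rz": 0}, {"dx": 0, "dy": 0.03, "dz": -0.09, "rx": 0, "ry": 0, "rz": 0}, {"dx": 0, "dy": 0.08, "dz": -0.09, "rx": 0, "ry": 0, "rz": 0}, {"dx": -0.02, "dy": 0.13, "dz": -0.09, "rx": 0, "ry": 0, "rz": 0}]}}

```text
time: 12.0
position: [0.7459, 0.0106, 0.204]
tool_rot: [0.659, 0.752, -0.001, -0.001]
ft_force: [0.0, -0.1, -0.1]
grip_width: 0.0522
```

```bash
python3 go.py 0.4657 -0.0586 0.13 97; python3 - <<'E'
from h import *
from rig import viewer
c=viewer.camera("wrist"); np.savez("w6.npz",**c);cv2.imwrite("pics/w6.png",c["img"])
c=viewer.camera("scene"); np.savez("s6.npz",**c); crop(c,220,170,170,150,4.5,"s6.png")
E
```

```text
t 12.0 pos [0.7459 0.0106 0.204 ] phi 97.55 q6 -0.27 F [ 0.  -0.1 -0.1] w 0.0522
d mm [ -31.7 -286.7   74.8] rv [-0.16 -0.01  0.55]
```

View pics/s6.png

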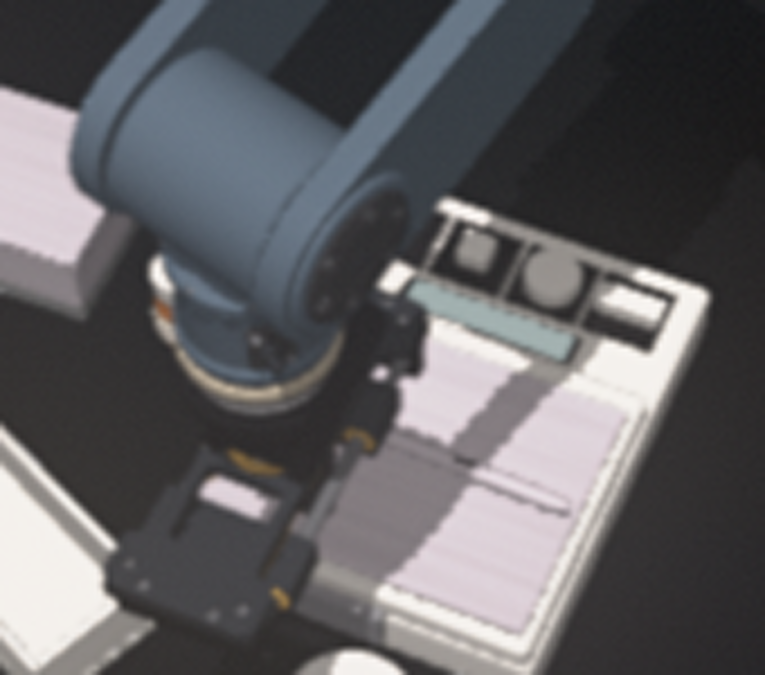

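View pics/w6.png

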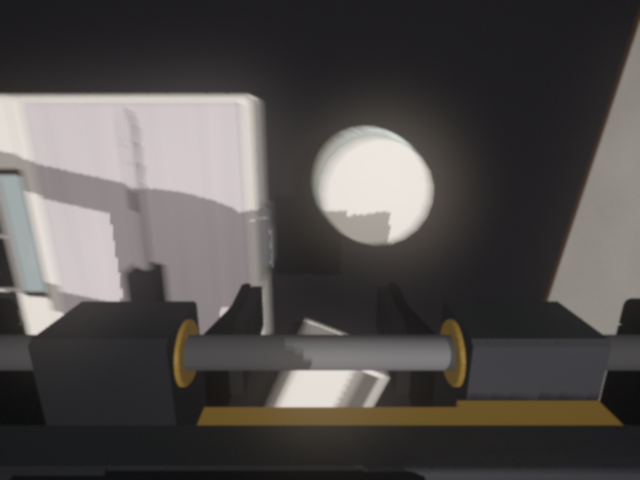

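Request:
{"method": "step_arm", "body": {"targets": [{"dx": -0.006, "dy": -0.057, "dz": 0, "rx": 0, "ry": 0, "rz": 0}, {"dx": -0.012, "dy": -0.115, "dz": 0, "rx": 0, "ry": 0, "rz": 0}, {"dx": -0.019, "dy": -0.172, "dz": 0, "rx": 0, "ry": 0, "rz": 0}, {"dx": -0.025, "dy": -0.23, "dz": 0.01, "rx": 0, "ry": 0, "rz": 0.2}, {"dx": -0.0317, "dy": -0.2867, "dz": 0.03, "rx": 0, "ry": 0, "rz": 0.5}], "gripper": 0, "force": 20}}

```text
time: 12.72
position: [0.4678, -0.0613, 0.1734]
tool_rot: [0.663, 0.748, 0.0, 0.003]
ft_force: [-0.2, -0.5, 0.1]
grip_width: 0.0102
```

```bash
python3 go.py 0.4657 -0.0586 0.09 97; python3 - <<'E'
from h import *
from rig import viewer
c=viewer.camera("scene"); np.savez("s7.npz",**c); crop(c,220,170,170,150,4.5,"s7.png")
c=viewer.camera("top"); np.savez("t7.npz",**c); crop(c,255,155,110,125,6,"t7.png")
E
```

```text
t 12.72 pos [ 0.4678 -0.0613  0.1734] phi 96.91 q6 -0.49 F [-0.2 -0.5  0.1] w 0.0102
d mm [ 3.3 -2.2 83.4] rv [ 0.29  0.25 -0.09]
```

View pics/s7.png

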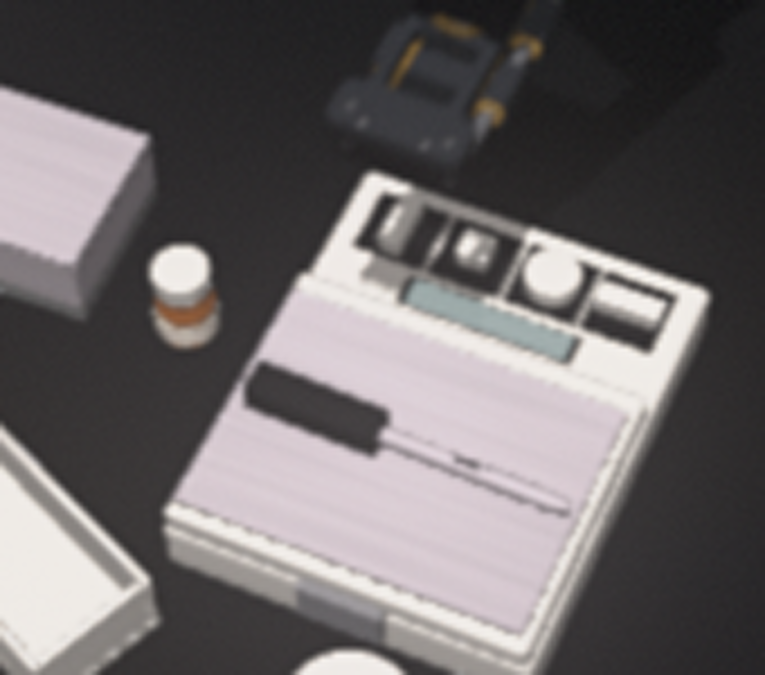

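View pics/t7.png

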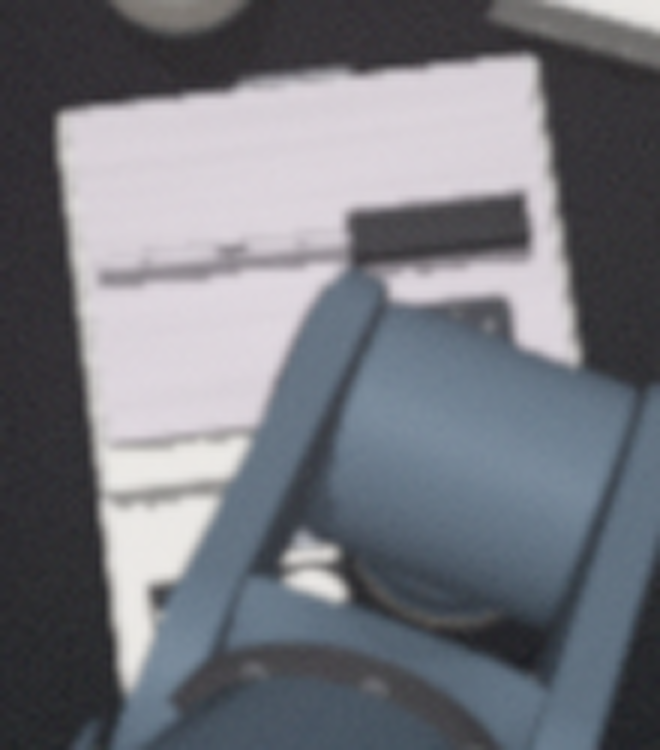

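The sampler lies flat and entirely within the pan: the handle is at scene crop (315,405) and the tip at (568,508). I'll press the record key next.

Request:
{"method": "step_arm", "body": {"targets": [{"dx": 0.0033, "dy": -0.0022, "dz": 0.02, "rx": 0.3, "ry": 0.2, "rz": 0}, {"dx": 0.0033, "dy": -0.0022, "dz": 0.045, "rx": 0.3, "ry": 0.2, "rz": 0}, {"dx": 0.0033, "dy": -0.0022, "dz": 0.07, "rx": 0.3, "ry": 0.2, "rz": 0}, {"dx": 0.0033, "dy": -0.0022, "dz": 0.083, "rx": 0.3, "ry": 0.2, "rz": 0}, {"dx": 0.0033, "dy": -0.0022, "dz": 0.083, "rx": 0.3, "ry": 0.2, "rz": 0}]}}

```text
time: 13.45
position: [0.4543, -0.0551, 0.0872]
tool_rot: [0.664, 0.748, -0.004, -0.01]
ft_force: [1.1, 0.2, -0.2]
grip_width: 0.0002
```

```bash
python3 go.py 0.4657 -0.0586 0.0648 97; python3 - <<'E'
from h import *
from rig import viewer
c=viewer.camera("wrist"); cv2.imwrite("pics/w8.png",c["img"])
c=viewer.camera("scene"); np.savez("s8.npz",**c); crop(c,280,190,110,80,7,"s8.png")
E
```

```text
t 13.45 pos [ 0.4543 -0.0551  0.0872] phi 96.77 q6 -0.48 F [ 1.1  0.2 -0.2] w 0.0002
d mm [-5.1 11.4 22.1] rv [-1.11 -0.51 -0.23]
```

View pics/s8.png

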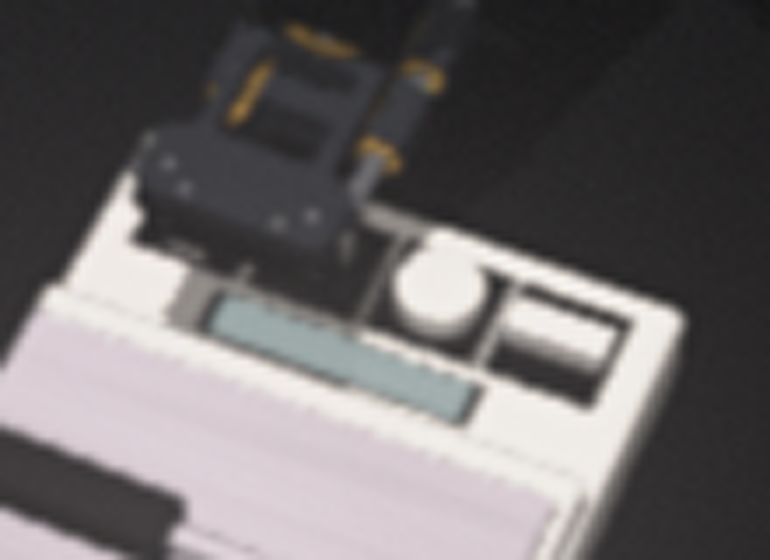

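View pics/w8.png

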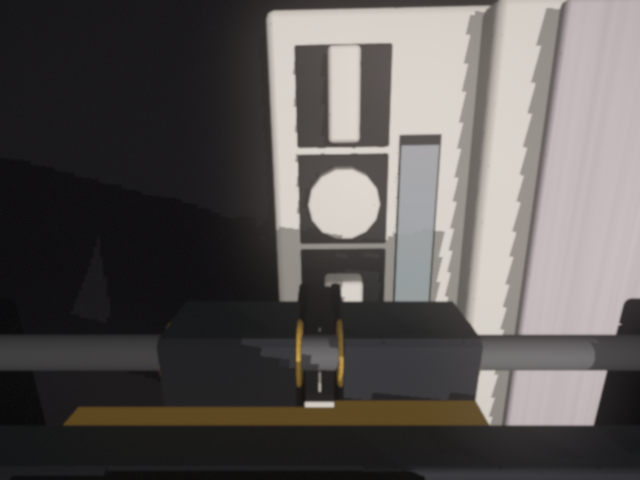

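The tool landed about 12 mm off because the earlier reading was taken mid-motion. I'll correct that before pressing.

Request:
{"method": "step_arm", "body": {"targets": [{"dx": -0.003, "dy": 0.006, "dz": 0, "rx": -0.5, "ry": -0.2, "rz": 0}, {"dx": -0.005, "dy": 0.0114, "dz": 0, "rx": -1.1, "ry": -0.5, "rz": -0.2}, {"dx": -0.005, "dy": 0.0114, "dz": 0, "rx": -1.1, "ry": -0.5, "rz": -0.2}, {"dx": -0.005, "dy": 0.0114, "dz": 0, "rx": -1.1, "ry": -0.5, "rz": -0.2}, {"dx": -0.005, "dy": 0.0114, "dz": 0, "rx": -1.1, "ry": -0.5, "rz": -0.2}]}}

```text
time: 14.18
position: [0.4667, -0.0589, 0.0877]
tool_rot: [0.663, 0.749, 0.0, 0.001]
ft_force: [0.4, 0.8, -1.0]
grip_width: 0.0004
```

```bash
python3 go.py 0.4657 -0.0586 0.0645 97
```

```text
t 14.18 pos [ 0.4667 -0.0589  0.0877] phi 96.98 q6 -0.49 F [ 0.4  0.8 -1. ] w 0.0004
d mm [ 0.4 -1.  23.1] rv [ 0.09  0.04 -0.02]
```

Request:
{"method": "step_arm", "body": {"targets": [{"dx": 0, "dy": -0.001, "dz": 0.012, "rx": 0, "ry": 0, "rz": 0}, {"dx": 0, "dy": -0.001, "dz": 0.018, "rx": 0, "ry": 0, "rz": 0}, {"dx": 0, "dy": -0.001, "dz": 0.0232, "rx": 0, "ry": 0, "rz": 0}, {"dx": 0, "dy": -0.001, "dz": 0.0232, "rx": 0, "ry": 0, "rz": 0}, {"dx": 0, "dy": -0.001, "dz": 0.0232, "rx": 0, "ry": 0, "rz": 0}]}}

```text
time: 14.8
position: [0.4653, -0.0589, 0.0661]
tool_rot: [0.663, 0.749, 0.0, 0.001]
ft_force: [-3.8, 0.6, 21.8]
grip_width: 0.0004
```

```bash
python3 go.py 0.4657 -0.0586 0.17 97.2; python3 - <<'E'
from h import *
from rig import viewer
c=viewer.camera("scene"); np.savez("s9.npz",**c); crop(c,280,190,110,80,7,"s9.png")
E
```

```text
t 14.8 pos [ 0.4653 -0.0589  0.0661] phi 96.99 q6 -0.49 F [-3.8  0.6 21.8] w 0.0004
d mm [ 1.000e-01  6.000e-01 -1.039e+02] rv [ 0.09  0.05 -0.21]
```

View pics/s9.png

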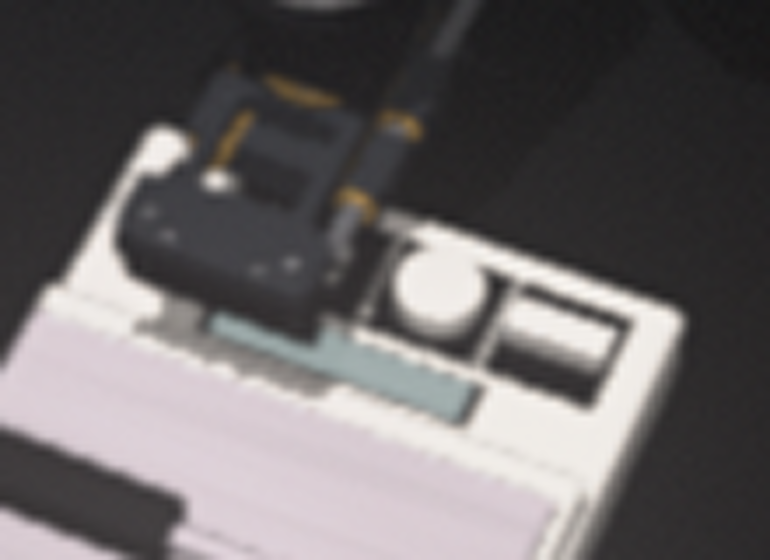

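The record key bottomed out at 22 N. I'll lift off and locate the handle.

Request:
{"method": "step_arm", "body": {"targets": [{"dx": 0, "dy": 0, "dz": -0.02, "rx": 0, "ry": 0, "rz": 0}, {"dx": 0, "dy": 0, "dz": -0.06, "rx": 0, "ry": 0, "rz": 0}, {"dx": 0, "dy": 0.03, "dz": -0.09, "rx": 0, "ry": 0, "rz": 0}, {"dx": 0, "dy": 0.06, "dz": -0.09, "rx": 0, "ry": 0, "rz": 0}, {"dx": 0, "dy": 0.08, "dz": -0.09, "rx": 0, "ry": 0, "rz": 0}], "gripper": 0.55}}

```text
time: 15.48
position: [0.546, -0.0491, 0.1564]
tool_rot: [0.663, 0.749, 0.001, 0.002]
ft_force: [-0.3, -0.3, 0.4]
grip_width: 0.0421
```

```bash
python3 - <<'E'
from h import *
t=load("t7.npz"); s=load("s7.npz")
f=lambda x,y:((x+.5)/6-.5+255,(y+.5)/6-.5+155)
g=[ray(t,*f(*p),z) for p,z in [((348,212),.092),((523,193),.092),((530,247),.092),((355,264),.092)]]
print(np.round(g,4),np.mean(g,0)); e=g[0]+g[3]-g[1]-g[2]; print(np.degrees(np.arctan2(e[1],e[0])),np.linalg.norm(e)/2)
# scene view
f=lambda x,y:((x+.5)/4.5-.5+220,(y+.5)/4.5-.5+170)
for n,p,z in [("b",(262,366),.092),("f",(388,410),.092),("f2",(376,440),.092),("b2",(247,392),.092),("tip",(570,510),.081)]: print(n,ray(s,*f(*p),z).round(4))
from rig import viewer
c=viewer.camera("wrist"); np.savez("w10.npz",**c); cv2.imwrite("pics/w10.png",c["img"])
c=viewer.camera("top"); np.savez("t10.npz",**c); crop(c,255,155,110,125,6,"t10.png")
E
python3 go.py 0.621 -0.068 0.14 97.4
```

```text
[[ 0.6274 -0.0255  0.092 ]
 [ 0.6363 -0.1012  0.092 ]
 [ 0.6124 -0.1041  0.092 ]
 [ 0.6045 -0.0286  0.092 ]] [ 0.6201547  -0.06485088  0.092     ]
96.35934370515939 0.07605791203970706
b [ 0.6196 -0.1009  0.092 ]
f [ 0.6076 -0.027   0.092 ]
f2 [ 0.627  -0.0223  0.092 ]
b2 [ 0.6378 -0.0985  0.092 ]
tip [0.6044 0.0857 0.081 ]
t 15.57 pos [ 0.5466 -0.0492  0.1559] phi 97.04 q6 -0.42 F [ 0.2 -0.1 -0.5] w 0.046
d mm [-27.7  71.5  16.3] rv [ 0.22  0.1  -0.36]
```

View pics/w10.png

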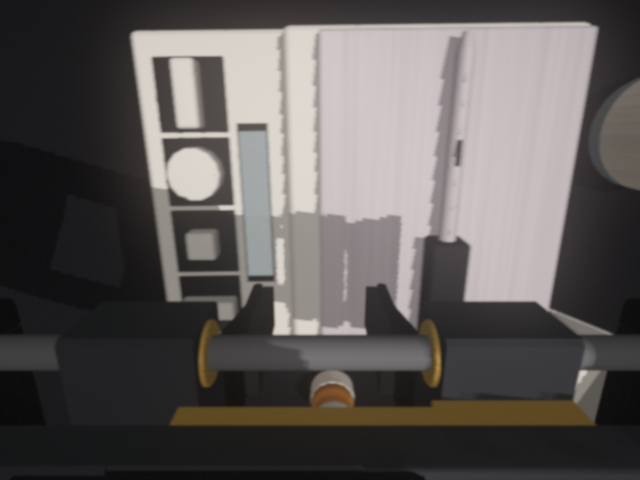

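```bash
python3 go.py 0.6206 -0.0496 0.125 97.4
```

```text
t 15.57 pos [ 0.5466 -0.0492  0.1559] phi 97.04 q6 -0.42 F [ 0.2 -0.1 -0.5] w 0.046
d mm [-9.4 73.3 31.2] rv [ 0.22  0.1  -0.36]
```

Request:
{"method": "step_arm", "body": {"targets": [{"dx": -0.005, "dy": 0.03, "dz": 0, "rx": 0.1, "ry": 0, "rz": 0}, {"dx": -0.0094, "dy": 0.06, "dz": 0.01, "rx": 0.2, "ry": 0.1, "rz": -0.4}, {"dx": -0.0094, "dy": 0.0733, "dz": 0.02, "rx": 0.2, "ry": 0.1, "rz": -0.4}, {"dx": -0.0094, "dy": 0.0733, "dz": 0.031, "rx": 0.2, "ry": 0.1, "rz": -0.4}, {"dx": -0.0094, "dy": 0.0733, "dz": 0.031, "rx": 0.2, "ry": 0.1, "rz": -0.4}]}}

```text
time: 16.2
position: [0.6178, -0.049, 0.1234]
tool_rot: [0.66, 0.752, -0.001, -0.002]
ft_force: [0.2, -0.5, 0.9]
grip_width: 0.0478
```

```bash
python3 go.py 0.6206 -0.0496 0.092 97.4; python3 - <<'E'
from h import *
from rig import viewer
c=viewer.camera("wrist"); np.savez("w11.npz",**c); cv2.imwrite("pics/w11.png",c["img"])
E
```

```text
t 16.2 pos [ 0.6178 -0.049   0.1234] phi 97.44 q6 -0.39 F [ 0.2 -0.5  0.9] w 0.0478
d mm [-1.   2.8 31.4] rv [-0.29 -0.11  0.04]
```

View pics/w11.png

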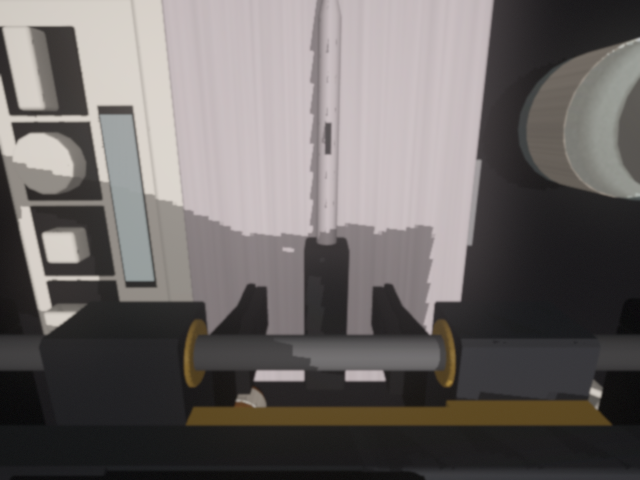

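The handle is between the jaws at columns 306-348 and aligned, so I'll descend and grip.

Request:
{"method": "step_arm", "body": {"targets": [{"dx": -0.001, "dy": 0.002, "dz": 0.008, "rx": -0.2, "ry": -0.1, "rz": 0}, {"dx": -0.001, "dy": 0.003, "dz": 0.018, "rx": -0.3, "ry": -0.1, "rz": 0}, {"dx": -0.001, "dy": 0.003, "dz": 0.028, "rx": -0.3, "ry": -0.1, "rz": 0}, {"dx": -0.001, "dy": 0.003, "dz": 0.0314, "rx": -0.3, "ry": -0.1, "rz": 0}, {"dx": -0.001, "dy": 0.003, "dz": 0.0314, "rx": -0.3, "ry": -0.1, "rz": 0}]}}

```text
time: 16.88
position: [0.6213, -0.0497, 0.0924]
tool_rot: [0.66, 0.751, 0.0, 0.0]
ft_force: [-0.1, 1.1, 0.5]
grip_width: 0.0478
```

```bash
python3 go.py 0.6216 -0.0496 0.092 97.4
```

```text
t 16.88 pos [ 0.6213 -0.0497  0.0924] phi 97.44 q6 -0.39 F [-0.1  1.1  0.5] w 0.0478
d mm [0.1 0.3 0.4] rv [0.07 0.01 0.04]
```

Request:
{"method": "step_arm", "body": {"targets": [{"dx": 0, "dy": 0, "dz": 0, "rx": 0, "ry": 0, "rz": 0}, {"dx": 0, "dy": 0, "dz": 0, "rx": 0, "ry": 0, "rz": 0}, {"dx": 0, "dy": 0, "dz": 0, "rx": 0, "ry": 0, "rz": 0}, {"dx": 0, "dy": 0, "dz": 0, "rx": 0, "ry": 0, "rz": 0}, {"dx": 0, "dy": 0, "dz": 0, "rx": 0, "ry": 0, "rz": 0}], "gripper": 0, "force": 40}}

```text
time: 17.5
position: [0.6214, -0.0498, 0.0926]
tool_rot: [0.66, 0.751, 0.0, 0.001]
ft_force: [-0.2, 0.1, 1.6]
grip_width: 0.0219
```

Request:
{"method": "step_arm", "body": {"targets": [{"dx": 0, "dy": 0, "dz": -0.01, "rx": 0, "ry": 0, "rz": 0}, {"dx": 0, "dy": 0, "dz": -0.03, "rx": 0, "ry": 0, "rz": 0}, {"dx": 0, "dy": 0, "dz": -0.055, "rx": 0, "ry": 0, "rz": 0}, {"dx": 0, "dy": 0, "dz": -0.07, "rx": 0, "ry": 0, "rz": 0}, {"dx": 0, "dy": 0, "dz": -0.07, "rx": 0, "ry": 0, "rz": 0}]}}

```text
time: 18.12
position: [0.6221, -0.0499, 0.164]
tool_rot: [0.66, 0.751, 0.001, 0.002]
ft_force: [-0.4, 0.2, -1.1]
grip_width: 0.0216
```

```bash
python3 go.py 0.435 0.331 0.16 -2.6; python3 - <<'E'
from h import *
from rig import viewer
c=viewer.camera("wrist"); np.savez("w12.npz",**c); cv2.imwrite("pics/w12.png",c["img"])
E
```

```text
t 18.12 pos [ 0.6221 -0.0499  0.164 ] phi 97.43 q6 -0.39 F [-0.4  0.2 -1.1] w 0.0216
d mm [ 402.  -136.2    2.9] rv [  0.25  -0.15 100.03]
```

View pics/w12.png

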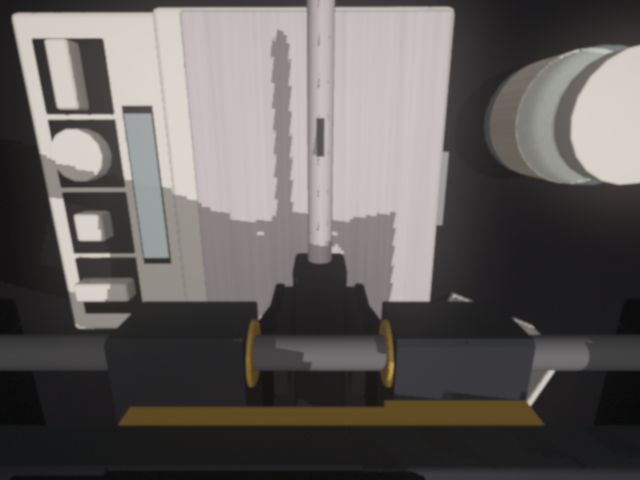

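The sampler is gripped centrally. I'll carry it to the front of the holder with the shank turned to +x.

Request:
{"method": "step_arm", "body": {"targets": [{"dx": 0.04, "dy": -0.014, "dz": 0, "rx": 0, "ry": 0, "rz": 10}, {"dx": 0.08, "dy": -0.029, "dz": 0, "rx": 0, "ry": 0, "rz": 20}, {"dx": 0.12, "dy": -0.044, "dz": 0, "rx": 0, "ry": 0, "rz": 30}, {"dx": 0.16, "dy": -0.058, "dz": 0, "rx": 0, "ry": 0, "rz": 40}, {"dx": 0.2, "dy": -0.073, "dz": 0, "rx": 0, "ry": 0, "rz": 50}]}}

```text
time: 18.8
position: [0.5216, 0.1401, 0.1615]
tool_rot: [0.917, 0.399, -0.0, 0.0]
ft_force: [0.3, 0.6, -1.9]
grip_width: 0.0217
```

```bash
python3 go.py 0.425 0.3304 0.16 -2.6
```

```text
t 18.8 pos [0.5216 0.1401 0.1615] phi 47.09 q6 0.8 F [ 0.3  0.6 -1.9] w 0.0217
d mm [  73.6 -200.3    1.5] rv [1.000e-02 2.000e-02 4.969e+01]
```

Request:
{"method": "step_arm", "body": {"targets": [{"dx": 0.015, "dy": -0.04, "dz": 0, "rx": 0, "ry": 0, "rz": 10}, {"dx": 0.029, "dy": -0.08, "dz": 0, "rx": 0, "ry": 0, "rz": 20}, {"dx": 0.044, "dy": -0.12, "dz": 0, "rx": 0, "ry": 0, "rz": 30}, {"dx": 0.059, "dy": -0.16, "dz": 0, "rx": 0, "ry": 0, "rz": 40}, {"dx": 0.0736, "dy": -0.2, "dz": 0, "rx": 0, "ry": 0, "rz": 49.7}]}}

```text
time: 19.42
position: [0.4239, 0.3311, 0.1604]
tool_rot: [1.0, -0.026, -0.001, 0.001]
ft_force: [0.6, 0.4, -1.3]
grip_width: 0.0216
```

Request:
{"method": "step_arm", "body": {"targets": [{"dx": 0, "dy": 0, "dz": 0, "rx": 0, "ry": 0, "rz": 0}, {"dx": 0, "dy": 0, "dz": 0.01, "rx": 0, "ry": 0, "rz": 0}, {"dx": 0, "dy": 0, "dz": 0.02, "rx": 0, "ry": 0, "rz": 0}, {"dx": 0, "dy": 0, "dz": 0.02, "rx": 0, "ry": 0, "rz": 0}, {"dx": 0, "dy": 0, "dz": 0.02, "rx": 0, "ry": 0, "rz": 0}]}}

```text
time: 20.05
position: [0.4243, 0.3304, 0.1401]
tool_rot: [1.0, -0.026, -0.001, 0.001]
ft_force: [-0.4, -0.2, -2.5]
grip_width: 0.0216
```

```bash
python3 go.py 0.425 0.3304 0.087 -2.6; python3 - <<'E'
from h import *
from rig import viewer
c=viewer.camera("wrist"); np.savez("w13.npz",**c); cv2.imwrite("pics/w13.png",c["img"])
c=viewer.camera("scene"); np.savez("s13.npz",**c); crop(c,380,200,130,170,4,"s13.png")
c=viewer.camera("top"); np.savez("t13.npz",**c); crop(c,145,180,100,110,6,"t13.png")
E
```

```text
t 20.05 pos [0.4243 0.3304 0.1401] phi -3.01 q6 2.08 F [-0.4 -0.2 -2.5] w 0.0216
d mm [ 0.9 -0.1 53.1] rv [ 0.09  0.14 -0.41]
```

View pics/w13.png

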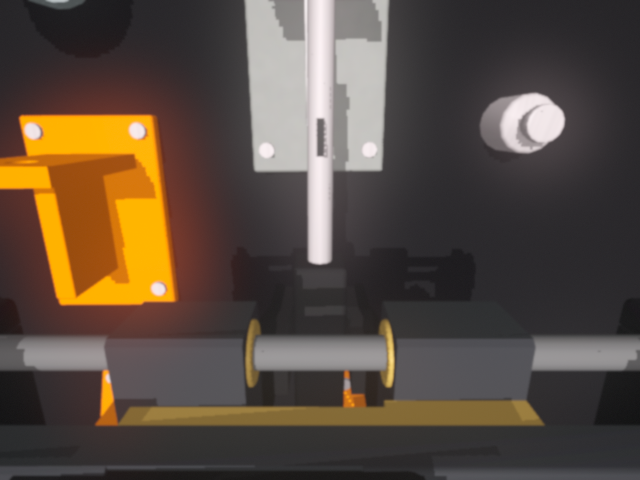

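View pics/s13.png

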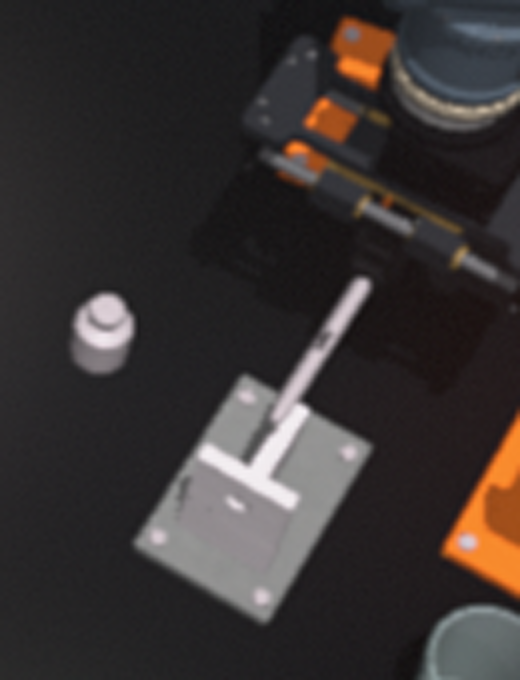

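View pics/t13.png

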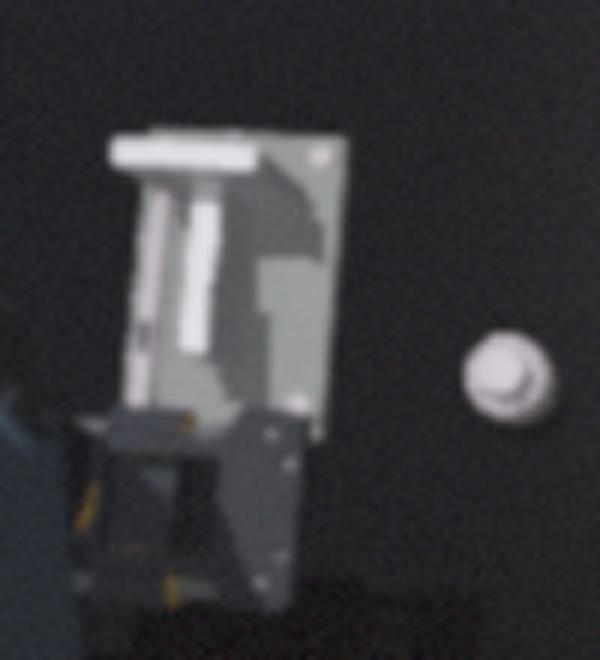

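```bash
python3 - <<'E'
from h import *
np.set_printoptions(precision=4,suppress=True)
c=load("w13.npz")
crop(c,220,0,200,190,4,"w13c.png")
s=load("s13.npz"); crop(s,410,285,70,75,8,"s13c.png")
E
```

```text
(no output)
```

View pics/w13c.png

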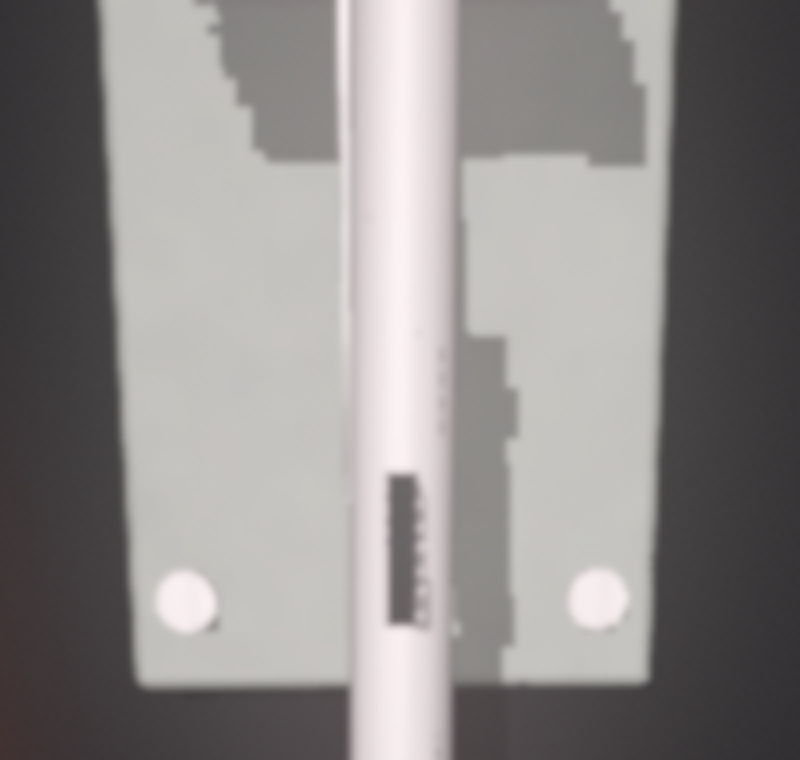

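View pics/s13c.png

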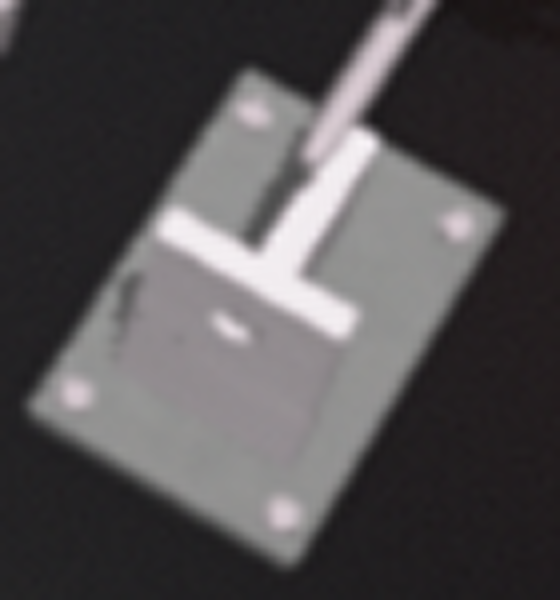

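```bash
python3 - <<'E'
from h import *
np.set_printoptions(precision=4,suppress=True)
c=load("w13.npz"); f=lambda x,y:((x+.5)/4-.5+220,(y+.5)/4-.5)
P={k:ray(c,*f(*p),.010) for k,p in dict(fl=(137,684),fr=(649,682),tl=(103,20),tr=(673,20),sl=(186,602),sr=(598,599)).items()}
for k in P: print(k,P[k])
an=lambda a,b:np.degrees(np.arctan2((a-b)[1],(a-b)[0]))
print("yaw L",an(P["tl"],P["fl"]),"R",an(P["tr"],P["fr"]),"front",an(P["fl"],P["fr"])-90,"scr",an(P["sl"],P["sr"])-90, np.linalg.norm(P["fl"]-P["fr"]))
fm=(P["fl"]+P["fr"])/2; print("front mid",fm)
for y in (-2.2,-2.6,-3): 
    q=np.radians(y); print(y,"eye",fm[:2]+.105*np.array([np.cos(q),np.sin(q)]))
# tip seen in scene & shank in wrist
print("shank mid line wrist", ray(c,*f(401,740),.129), ray(c,*f(406,5),.129))
s=load("s13.npz"); g=lambda x,y:((x+.5)/8-.5+410,(y+.5)/8-.5+285)
print("tip scene z.1286",ray(s,*g(313,160),.1286), "proj expected", proj(s,[.4243+.135*np.cos(np.radians(-3)),.3304-.135*np.sin(np.radians(3)),.1286]),g(313,160))
b=[ray(s,*g(*p),.01) for p in [(248,68),(505,212),(292,568),(28,407)]]
print(np.array(b),np.mean(b,0)); print(an((b[0]+b[1])/2,(b[2]+b[3])/2)-180)
pl=[ray(s,*g(*p),.1) for p in [(170,205),(358,305),(345,338),(157,235)]]
print(np.array(pl),np.mean(pl,0),an(pl[1],pl[0])-90)
l=[ray(s,*g(*p),.0635) for p in [(355,128),(380,145),(298,275),(260,255)]]; print(np.array(l),np.mean(l,0),an((l[2]+l[3])/2,(l[0]+l[1])/2))
E
```

```text
fl [0.4759 0.3739 0.01  ]
fr [0.4716 0.2846 0.01  ]
tl [0.5779 0.3689 0.01  ]
tr [0.5734 0.2804 0.01  ]
sl [0.4893 0.3641 0.01  ]
sr [0.4862 0.2933 0.01  ]
yaw L -2.776980247491597 R -2.341286586969664 front -2.7218010798856653 scr -2.5312848139162014 0.08940349934929452
front mid [0.4738 0.3292 0.01  ]
-2.2 eye [0.5787 0.3252]
-2.6 eye [0.5786 0.3245]
-3 eye [0.5786 0.3237]
shank mid line wrist [0.4813 0.3278 0.129 ] [0.5455 0.3241 0.129 ]
tip scene z.1286 [0.5565 0.324  0.1286] proj expected [447.9101 305.2969] (448.6875, 304.5625)
[[0.47   0.2844 0.01  ]
 [0.4746 0.3738 0.01  ]
 [0.6157 0.3674 0.01  ]
 [0.6099 0.2775 0.01  ]] [0.5426 0.3258 0.01  ]
-2.6969206320161447
[[0.575  0.293  0.1   ]
 [0.5758 0.3525 0.1   ]
 [0.5872 0.3537 0.1   ]
 [0.5856 0.294  0.1   ]] [0.5809 0.3233 0.1   ] -0.8331035098300674
[[0.5031 0.3256 0.0635]
 [0.5044 0.3344 0.0635]
 [0.5564 0.3316 0.0635]
 [0.5563 0.3193 0.0635]] [0.53   0.3277 0.0635] -4.874058720677105
```

```bash
python3 go.py 0.424 0.3312 0.0874 -2.6
```

```text
t 20.2 pos [0.4243 0.3309 0.1407] phi -2.97 q6 2.08 F [-0.5  0.7 -0.7] w 0.0218
d mm [-0.2 -0.3 53.3] rv [ 0.06  0.08 -0.37]
```

Request:
{"method": "step_arm", "body": {"targets": [{"dx": 0, "dy": 0, "dz": 0.015, "rx": 0, "ry": 0, "rz": -0.4}, {"dx": 0, "dy": 0, "dz": 0.032, "rx": 0, "ry": 0, "rz": -0.4}, {"dx": 0, "dy": 0, "dz": 0.047, "rx": 0.1, "ry": 0.1, "rz": -0.4}, {"dx": 0, "dy": 0, "dz": 0.0533, "rx": 0.1, "ry": 0.1, "rz": -0.4}, {"dx": 0, "dy": 0, "dz": 0.0533, "rx": 0.1, "ry": 0.1, "rz": -0.4}]}}

```text
time: 20.82
position: [0.4239, 0.3307, 0.0867]
tool_rot: [1.0, -0.022, -0.0, -0.0]
ft_force: [0.1, -0.6, -1.5]
grip_width: 0.0218
```

```bash
python3 go.py 0.424 0.3312 0.0874 -2.6;python3 - <<'E'
from h import *
from rig import viewer
c=viewer.camera("wrist"); np.savez("w14.npz",**c); crop(c,220,0,200,190,4,"w14c.png")
c=viewer.camera("scene"); np.savez("s14.npz",**c); crop(c,410,270,70,75,8,"s14c.png")
c=viewer.camera("top"); np.savez("t14.npz",**c); crop(c,155,190,60,75,8,"t14.png")
E
```

```text
t 20.82 pos [0.4239 0.3307 0.0867] phi -2.57 q6 2.07 F [ 0.1 -0.6 -1.5] w 0.0218
d mm [ 0.1 -0.5 -0.7] rv [-0.01  0.05  0.03]
```

View pics/w14c.png

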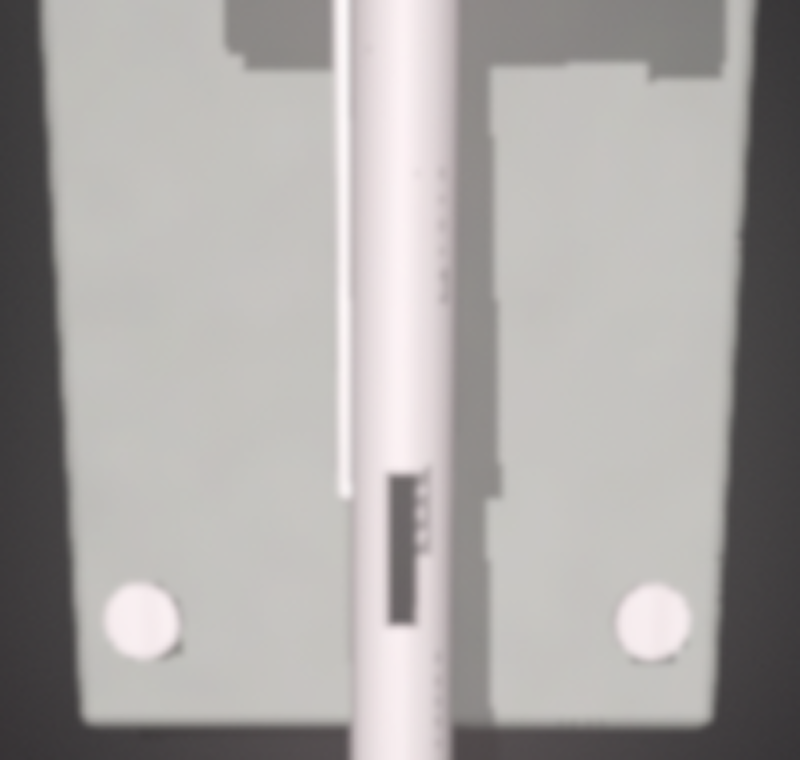

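View pics/s14c.png

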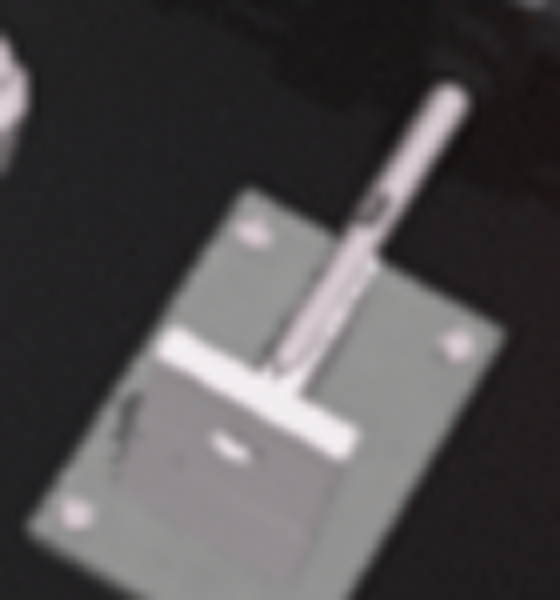

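View pics/t14.png

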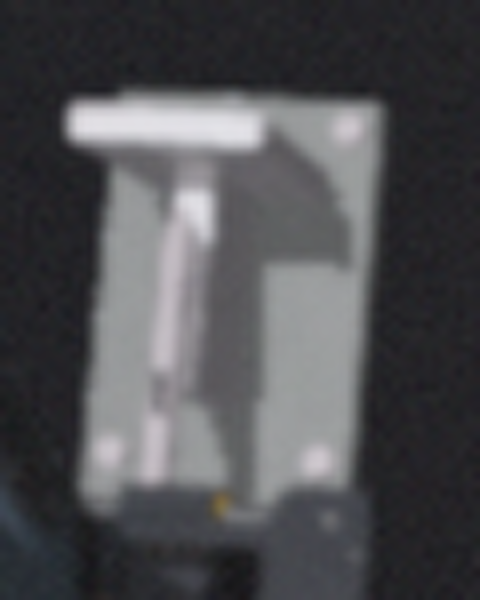

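```bash
python3 - <<'E'
from h import *
np.set_printoptions(precision=4,suppress=True)
c=load("w14.npz"); f=lambda x,y:((x+.5)/4-.5+220,(y+.5)/4-.5)
q=np.radians(-2.6); n=np.array([-np.sin(q),np.cos(q)])
lat=lambda p:(p[:2]-[.4239,.3307])@n*1000
for k,p,z in [("ledgeL front",(338,497),.0635),("ledgeL back",(333,20),.0635),("baseL",(83,722),.01),("baseR",(713,722),.01),("bL2",(42,20),.01),("bR2",(755,20),.01),("scrL",(142,620),.01),("scrR",(653,620),.01),("shank",(401,720),.0755),("shank2",(405,20),.0755)]:
    r=ray(c,*f(*p),z); print(k,r,lat(r))
s=load("s14.npz"); g=lambda x,y:((x+.5)/8-.5+410,(y+.5)/8-.5+270)
print("tip",g(282,365),"exp",proj(s,[.4239+.135*np.cos(q),.3307+.135*np.sin(q),.0751]))
t=load("t14.npz"); g=lambda x,y:((x+.5)/8-.5+155,(y+.5)/8-.5+190)
print("tip top",g(183,190),"exp",proj(t,[.4239+.135*np.cos(q),.3307+.135*np.sin(q),.0751]))
E
```

```text
ledgeL front [0.5044 0.334  0.0635] 6.9935570102575
ledgeL back [0.5476 0.3322 0.0635] 7.061077023769058
baseL [0.4759 0.3738 0.01  ] 45.36549226498118
baseR [0.472  0.2847 0.01  ] -43.79853849291001
bL2 [0.5633 0.3699 0.01  ] 45.51097463312259
bR2 [0.5595 0.2807 0.01  ] -43.755313105759875
scrL [0.4896 0.3641 0.01  ] 36.36700651989399
scrR [0.4865 0.2932 0.01  ] -34.60961606951925
shank [0.4829 0.3285 0.0755] 0.48735571873505884
shank2 [0.5441 0.3255 0.0755] 0.2798970896451456
tip (444.8125, 315.1875) exp [444.4801 316.0803]
tip top (177.4375, 213.3125) exp [177.2691 216.5555]
```

Lateral offset to the holder's axis is about 0.5 mm and yaw matches, so I'll start inserting.

Request:
{"method": "step_arm", "body": {"targets": [{"dx": 0, "dy": -0.0005, "dz": -0.0007, "rx": 0, "ry": 0, "rz": 0}, {"dx": 0.01, "dy": -0.0005, "dz": -0.0007, "rx": 0, "ry": 0, "rz": 0}, {"dx": 0.02, "dy": -0.0005, "dz": -0.0007, "rx": 0, "ry": 0, "rz": 0}, {"dx": 0.03, "dy": -0.0005, "dz": -0.0007, "rx": 0, "ry": 0, "rz": 0}, {"dx": 0.04, "dy": -0.0005, "dz": -0.0007, "rx": 0, "ry": 0, "rz": 0}]}}

```text
time: 21.6
position: [0.4656, 0.3297, 0.0885]
tool_rot: [1.0, -0.022, 0.001, -0.001]
ft_force: [-1.2, -0.6, -1.8]
grip_width: 0.0219
```

```bash
python3 go.py 0.552 0.3255 0.0874 -2.6;python3 - <<'E'
from h import *
from rig import viewer
c=viewer.camera("scene"); np.savez("s15.npz",**c); crop(c,410,270,70,75,8,"s15c.png")
E
```

```text
t 21.6 pos [0.4656 0.3297 0.0885] phi -2.58 q6 2.04 F [-1.2 -0.6 -1.8] w 0.0219
d mm [86.5  0.3  1.2] rv [-0.08 -0.09  0.02]
```

View pics/s15c.png

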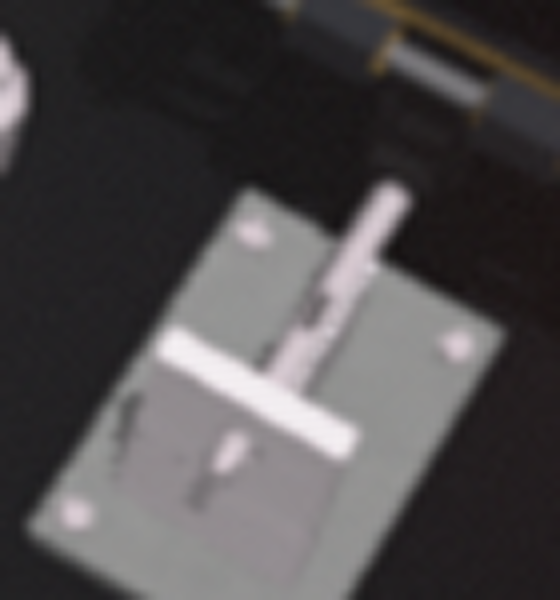

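The tip is through the eye, visible behind the plate at crop (230,450), with about 1 N on the tool. I'll continue.

Request:
{"method": "step_arm", "body": {"targets": [{"dx": 0.013, "dy": 0, "dz": 0.001, "rx": 0, "ry": 0, "rz": 0}, {"dx": 0.028, "dy": 0, "dz": 0.001, "rx": 0, "ry": 0, "rz": 0}, {"dx": 0.043, "dy": 0.0002, "dz": 0.001, "rx": 0, "ry": 0, "rz": 0}, {"dx": 0.058, "dy": 0.0003, "dz": 0.001, "rx": 0, "ry": 0, "rz": 0}, {"dx": 0.07, "dy": 0.0003, "dz": 0.001, "rx": 0, "ry": 0, "rz": 0}]}}

```text
time: 22.28
position: [0.5386, 0.3263, 0.0879]
tool_rot: [1.0, -0.023, 0.002, -0.001]
ft_force: [0.2, 0.3, -0.8]
grip_width: 0.0218
```

```bash
python3 go.py 0.554 0.3253 0.0872 -2.6;python3 - <<'E'
from h import *
from rig import viewer
c=viewer.camera("scene"); np.savez("s16.npz",**c); crop(c,410,270,70,75,8,"s16c.png")
E
```

```text
t 22.27 pos [0.5386 0.3263 0.0879] phi -2.63 q6 1.98 F [ 0.2  0.3 -0.8] w 0.0218
d mm [15.4  0.3  0.8] rv [-0.14 -0.26 -0.03]
```

View pics/s16c.png

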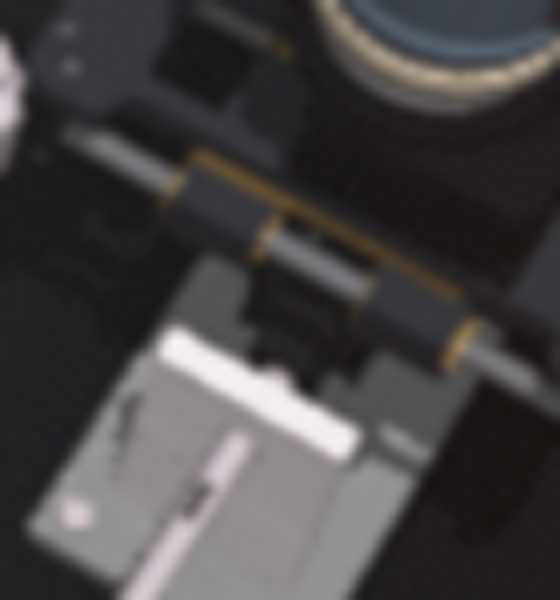

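Request:
{"method": "step_arm", "body": {"targets": [{"dx": 0.004, "dy": 0, "dz": 0.0005, "rx": 0, "ry": -0.2, "rz": 0}, {"dx": 0.008, "dy": 0.0002, "dz": 0.0007, "rx": 0, "ry": -0.2, "rz": 0}, {"dx": 0.011, "dy": 0.0003, "dz": 0.0007, "rx": -0.1, "ry": -0.2, "rz": 0}, {"dx": 0.014, "dy": 0.0003, "dz": 0.0007, "rx": -0.1, "ry": -0.2, "rz": 0}, {"dx": 0.014, "dy": 0.0003, "dz": 0.0007, "rx": -0.1, "ry": -0.2, "rz": 0}]}}

```text
time: 22.95
position: [0.5526, 0.3254, 0.0872]
tool_rot: [1.0, -0.023, -0.0, -0.0]
ft_force: [-4.0, 0.1, 0.4]
grip_width: 0.0215
```

```bash
python3 go.py 0.554 0.3253 0.0868 -2.6
```

```text
t 22.95 pos [0.5526 0.3254 0.0872] phi -2.64 q6 1.97 F [-4.   0.1  0.4] w 0.0215
d mm [1.4 0.  0.4] rv [-0.04  0.01 -0.04]
```

Request:
{"method": "step_arm", "body": {"targets": [{"dx": 0.001, "dy": 0, "dz": 0, "rx": 0, "ry": 0, "rz": 0}, {"dx": 0.002, "dy": 0, "dz": 0.0003, "rx": 0, "ry": 0, "rz": 0}, {"dx": 0.0025, "dy": 0, "dz": 0.0007, "rx": 0, "ry": 0, "rz": 0}, {"dx": 0.0025, "dy": 0, "dz": 0.001, "rx": 0, "ry": 0, "rz": 0}, {"dx": 0.0025, "dy": 0, "dz": 0.001, "rx": 0, "ry": 0, "rz": 0}]}}

```text
time: 23.58
position: [0.5527, 0.3252, 0.0861]
tool_rot: [1.0, -0.023, -0.003, 0.0]
ft_force: [-7.2, 0.2, 3.2]
grip_width: 0.0218
```

```bash
python3 go.py 0.554 0.3253 0.0868 -2.6
```

```text
t 23.57 pos [0.5527 0.3252 0.0861] phi -2.63 q6 1.97 F [-7.2  0.2  3.2] w 0.0218
d mm [ 1.3 -0.2 -0.7] rv [ 0.03  0.29 -0.03]
```

The handle is against the plate: no more advance at 7 N, with 3 N of ledge reaction. I'll release and lift.

Request:
{"method": "step_arm", "body": {"targets": [{"dx": 0, "dy": 0, "dz": 0, "rx": 0, "ry": 0, "rz": 0}, {"dx": 0, "dy": 0, "dz": 0, "rx": 0, "ry": 0, "rz": 0}, {"dx": 0, "dy": 0, "dz": 0, "rx": 0, "ry": 0, "rz": 0}, {"dx": 0, "dy": 0, "dz": 0, "rx": 0, "ry": 0, "rz": 0}, {"dx": 0, "dy": 0, "dz": -0.003, "rx": 0, "ry": 0, "rz": 0}], "gripper": 0.5}}

```text
time: 24.2
position: [0.5528, 0.3251, 0.089]
tool_rot: [1.0, -0.023, -0.003, 0.0]
ft_force: [0.6, -0.1, 0.0]
grip_width: 0.0433
```

Request:
{"method": "step_arm", "body": {"targets": [{"dx": 0, "dy": 0, "dz": -0.02, "rx": 0, "ry": 0, "rz": 0}, {"dx": 0, "dy": 0, "dz": -0.05, "rx": 0, "ry": 0, "rz": 0}, {"dx": -0.04, "dy": 0, "dz": -0.08, "rx": 0, "ry": 0, "rz": 0}, {"dx": -0.08, "dy": 0, "dz": -0.09, "rx": 0, "ry": 0, "rz": 0}, {"dx": -0.1, "dy": 0, "dz": -0.09, "rx": 0, "ry": 0, "rz": 0}]}}

```text
time: 24.82
position: [0.4516, 0.3299, 0.1809]
tool_rot: [1.0, -0.023, -0.002, -0.0]
ft_force: [-0.2, -0.1, 0.1]
grip_width: 0.0435
```

```bash
python3 go.py 0.4 0.33 0.2 -2.6;python3 - <<'E'
from h import *
from rig import viewer
c=viewer.camera("scene"); np.savez("s17.npz",**c); crop(c,400,260,90,90,7,"s17c.png")
c=viewer.camera("wrist"); np.savez("w17.npz",**c); cv2.imwrite("pics/w17.png",c["img"])
c=viewer.camera("top"); np.savez("t17.npz",**c); crop(c,150,170,80,95,6,"t17.png")
E
```

```text
t 24.82 pos [0.4516 0.3299 0.1809] phi -2.59 q6 2.04 F [-0.2 -0.1  0.1] w 0.0435
d mm [-51.7   2.2 -18.8] rv [-0.    0.24  0.01]
```

View pics/s17c.png

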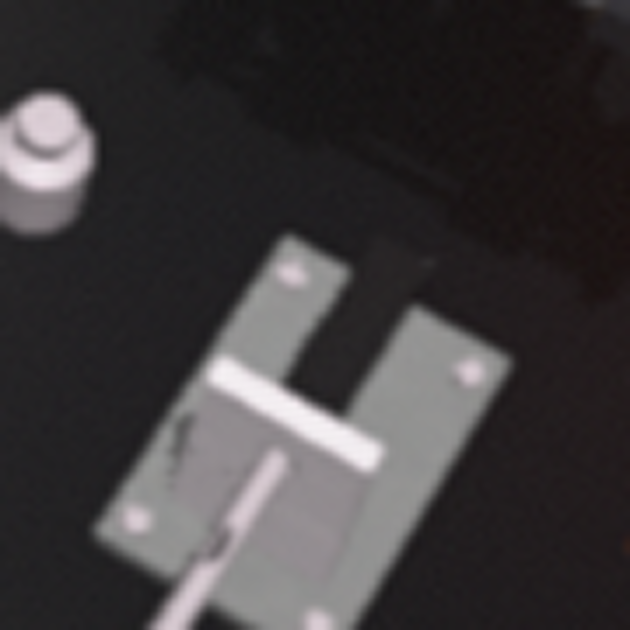

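View pics/w17.png

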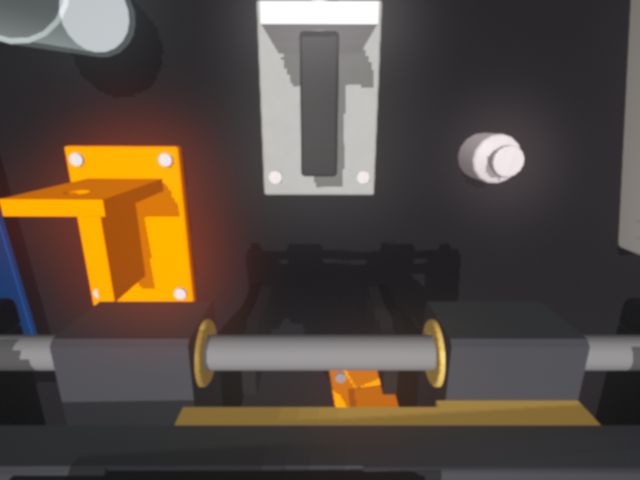

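View pics/t17.png

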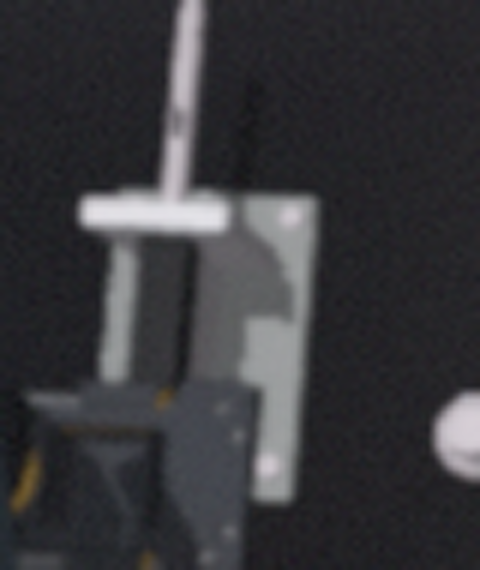

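```bash
python3 - <<'E'
from h import *
np.set_printoptions(precision=4,suppress=True)
c=load("w17.npz"); crop(c,240,0,160,200,3.5,"w17c.png")
print("plate top front edge",ray(c,319,24,.1)); print("handle front",ray(c,319,32,.0855),"back",ray(c,319,175,.0855))
for v in (26,30,34,40,100,170): print(v,dep(c,319,v))
E
```

```text
plate top front edge [0.5776 0.3246 0.1   ]
handle front [0.5768 0.3246 0.0855] back [0.4989 0.328  0.0855]
26 [0.578  0.3246 0.0938]
30 [0.5787 0.3245 0.0813]
34 [0.5756 0.3247 0.0867]
40 [0.5728 0.3248 0.0861]
100 [0.5418 0.3261 0.0853]
170 [0.5019 0.3279 0.0861]
```

View pics/w17c.png

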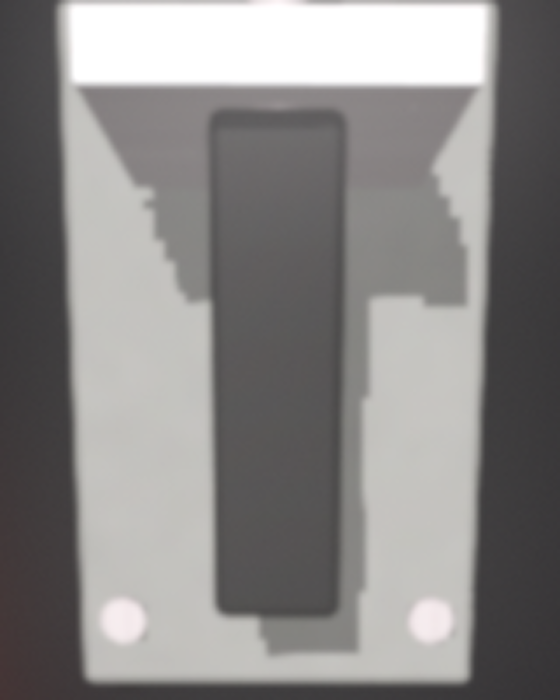

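Handle against plate looks good to within about 0.5-1 mm. To be sure, I'll nudge the handle's back with shut fingers.

```bash
python3 go.py 0.465 0.3295 0.0870 -2.6
```

```text
t 24.98 pos [0.4529 0.3299 0.18  ] phi -2.57 q6 2.04 F [ 0.8  0.7 -0.4] w 0.0435
d mm [12.5 -0.2 93. ] rv [0.03 0.26 0.03]
```

Request:
{"method": "step_arm", "body": {"targets": [{"dx": 0.006, "dy": 0, "dz": 0, "rx": 0, "ry": 0.1, "rz": 0}, {"dx": 0.012, "dy": 0, "dz": 0.02, "rx": 0, "ry": 0.2, "rz": 0}, {"dx": 0.0125, "dy": 0, "dz": 0.055, "rx": 0, "ry": 0.2, "rz": 0}, {"dx": 0.0125, "dy": 0, "dz": 0.085, "rx": 0, "ry": 0.2, "rz": 0}, {"dx": 0.0125, "dy": 0, "dz": 0.093, "rx": 0, "ry": 0.2, "rz": 0}], "gripper": 0, "force": 20}}

```text
time: 25.6
position: [0.4654, 0.3286, 0.0847]
tool_rot: [1.0, -0.023, -0.002, 0.001]
ft_force: [-0.5, 0.3, 0.2]
grip_width: 0.0038
```

```bash
python3 go.py 0.488 0.3285 0.0870 -2.6
```

```text
t 25.6 pos [0.4654 0.3286 0.0847] phi -2.63 q6 2.04 F [-0.5  0.3  0.2] w 0.0038
d mm [22.6 -0.9 -2.3] rv [ 0.11  0.21 -0.03]
```

Request:
{"method": "step_arm", "body": {"targets": [{"dx": 0.005, "dy": -0.0009, "dz": -0.0023, "rx": 0.1, "ry": 0.2, "rz": 0}, {"dx": 0.011, "dy": -0.0009, "dz": -0.0023, "rx": 0.1, "ry": 0.2, "rz": 0}, {"dx": 0.016, "dy": -0.0009, "dz": -0.0023, "rx": 0.1, "ry": 0.2, "rz": 0}, {"dx": 0.02, "dy": -0.0009, "dz": -0.0023, "rx": 0.1, "ry": 0.2, "rz": 0}, {"dx": 0.0225, "dy": -0.0009, "dz": -0.0023, "rx": 0.1, "ry": 0.2, "rz": 0}]}}

```text
time: 26.22
position: [0.4868, 0.3284, 0.0872]
tool_rot: [1.0, -0.023, -0.002, 0.0]
ft_force: [-4.5, 0.8, 4.1]
grip_width: 0.0007
```

```bash
python3 go.py 0.489 0.3285 0.0870 -2.6
```

```text
t 26.23 pos [0.4868 0.3284 0.0872] phi -2.67 q6 2.02 F [-4.5  0.8  4.1] w 0.0007
d mm [ 2.2 -0.2  0.2] rv [ 0.03  0.17 -0.07]
```

Request:
{"method": "step_arm", "body": {"targets": [{"dx": 0.001, "dy": 0, "dz": 0, "rx": 0, "ry": 0, "rz": 0}, {"dx": 0.002, "dy": 0, "dz": 0, "rx": 0, "ry": 0, "rz": 0}, {"dx": 0.002, "dy": 0, "dz": 0, "rx": 0, "ry": 0, "rz": 0}, {"dx": 0.002, "dy": 0, "dz": 0, "rx": 0, "ry": 0, "rz": 0}, {"dx": 0.002, "dy": 0, "dz": 0, "rx": 0, "ry": 0, "rz": 0}]}}

```text
time: 26.85
position: [0.4868, 0.3283, 0.0871]
tool_rot: [1.0, -0.023, -0.003, 0.001]
ft_force: [-5.2, 1.2, 3.3]
grip_width: 0.0008
```

```bash
python3 go.py 0.489 0.3285 0.0870 -2.6
```

```text
t 26.85 pos [0.4868 0.3283 0.0871] phi -2.66 q6 2.02 F [-5.2  1.2  3.3] w 0.0008
d mm [ 2.2 -0.3  0.1] rv [ 0.08  0.38 -0.06]
```

It won't move any further, so the handle is home. I'll retreat and take a last look.

Request:
{"method": "step_arm", "body": {"targets": [{"dx": -0.01, "dy": 0, "dz": 0, "rx": 0, "ry": 0, "rz": 0}, {"dx": -0.03, "dy": 0, "dz": 0, "rx": 0, "ry": 0, "rz": 0}, {"dx": -0.04, "dy": 0, "dz": -0.04, "rx": 0, "ry": 0, "rz": 0}, {"dx": -0.05, "dy": 0, "dz": -0.09, "rx": 0, "ry": 0, "rz": 0}, {"dx": -0.05, "dy": 0, "dz": -0.11, "rx": 0, "ry": 0, "rz": 0}]}}

```text
time: 27.48
position: [0.4384, 0.3314, 0.2003]
tool_rot: [1.0, -0.023, -0.001, -0.0]
ft_force: [0.2, 0.1, -0.8]
grip_width: 0.0005
```

```bash
python3 go.py 0.4 0.33 0.2 -2.6;python3 - <<'E'
from h import *
from rig import viewer
c=viewer.camera("scene"); cv2.imwrite("pics/s18.png",c["img"])
c=viewer.camera("wrist"); np.savez("w18.npz",**c); crop(c,240,0,160,200,3.5,"w18c.png")
c=viewer.camera("top"); cv2.imwrite("pics/t18.png",c["img"])
E
```

```text
t 27.48 pos [0.4384 0.3314 0.2003] phi -2.6 q6 2.06 F [ 0.2  0.1 -0.8] w 0.0005
d mm [-38.3   3.1   0.4] rv [-0.05  0.07  0.  ]
```

View pics/s18.png

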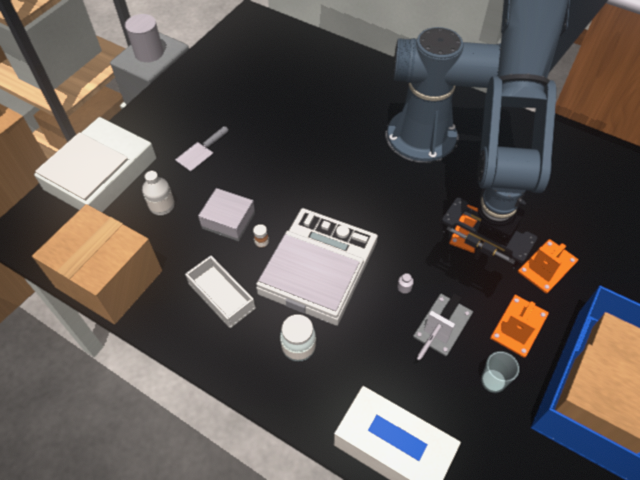

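View pics/w18c.png

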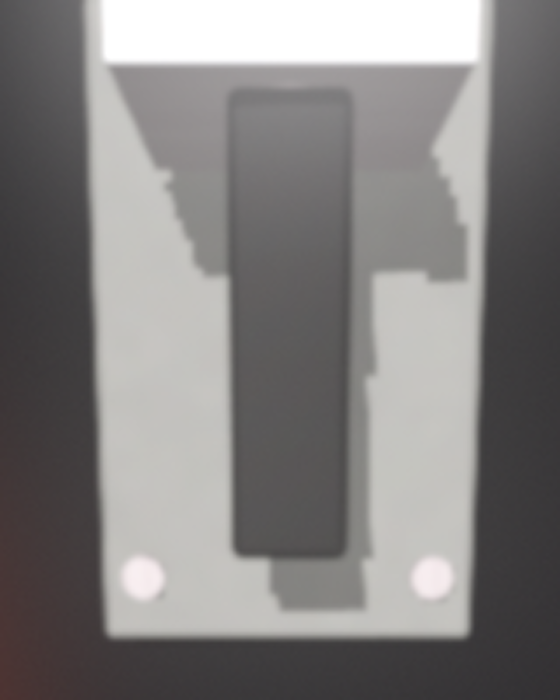

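View pics/t18.png

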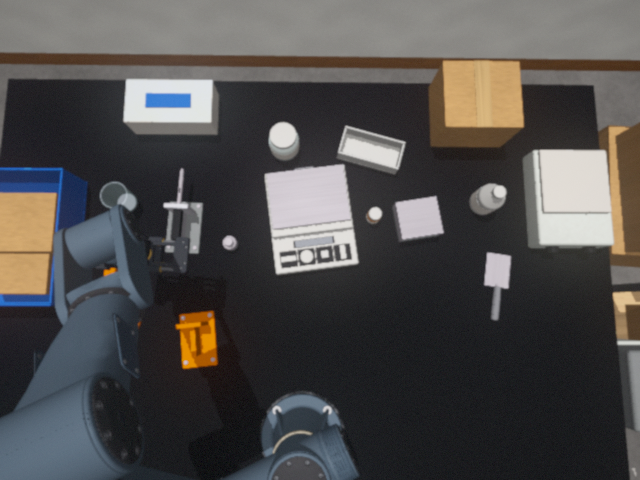

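The sampler is seated and straight, its shank out behind the plate (top pixel 181,185). The weight, vial, flask, tray, jar, beaker and spatula stand where they did, and the arm is clear.

```bash
python3 - <<'E'
from rig import robot
print(robot.hand_in())
E
```

```text
the job is handed in; nothing more can be done
None
```

The sampler was weighed and put in the grey holder, and the job is handed in at about 27.6 s of the 72 s allowed.

- **Keys:** With the pan empty I pressed wake and then zero. After laying the sampler on the pan and letting go, I pressed record. Each key bottomed out at 22–24 N with the fingertips 47 mm over the bench. Wake needed a second push in the same press, because the first stopped at about 3.4 mm. I never went near the units key.
- **Sampler:** I drew it out of the dock by its shank and laid it flat, entirely within the pan. Then I gripped it by its handle and put the shank through the eye up to the plate.
- **Last checks:**
  - **Seating:** After release, a push of about 5 N on the back of the handle moved it no further. The wrist camera put the handle's front within about 1 mm of the plate (calibration is good to about 2 mm).
  - **Bystanders:** The other things on the bench stood where they did at the start, by eye in the pictures. The orange look-alikes were not touched. One of them was hidden by the arm in the last top view, but it showed in place in the scene view.
- **What disagreed:**
  - **Approach to record:** The first approach came in about 12 mm off the key and above it. I corrected it before pressing.
  - **Sampler tip:** Just before insertion the top camera put the tip about 3 pixels from where I expected it. The scene and wrist views agreed with each other, and the shank went in with almost no force.

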